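# Seat the square flange on the positioner's studs and give a burst of purge gas

### The job

The capped, square flange stands on the tips of the weld positioner's four studs: turn it until the studs enter its holes, and press it fully home against the stiff purge seal so that it sits flat. Then tip the purge valve's spring-centred lever towards the positioner, well over, hold it there for a good second and let it spring back upright. Do not tip the lever the other way, nor before the flange is home, and leave the loose parts and tools lying around where they are.

Things in the scene. Friction and masses are not known exactly. Their poses are not given: they have to be found in the camera images.
- flange: Dark steel part: square plate 140 x 140 mm, 12 mm thick, sides along its x and y, a closed pipe stub on top. Origin: centre of the plate's underside, z up the pipe. Mass about 0.5 kg. Starts on the stud tips, origin 71 mm above the table. When all holes meet studs it drops 3 to 5 mm by itself and turns no further; from there it needs pressing down, until its origin is 51 mm above the table.
- hole (a point): Centre, on the plate's underside, of one of its four 13 mm through holes, which lie on the diagonals, 62 mm from the axis (44, 44 mm from the middle). All four are alike: any hole fits any stud. A spigot inside keeps the flange centred (about 1 mm play) while it turns freely either way, for instance pushed on the rim near a corner.
- cap_top (a point): Middle of the flat top of the cap that closes the flange's pipe stub, 57 mm above the flange's origin; the stub is 60 mm outside. Pressing straight down here seats the flange.
- positioner: Fixed round weld positioner: foot 190 mm across, 10 mm high, then a drum with a flat faceplate 164 mm across. Origin: centre of its underside; z is the axis. Each stud has a collar 6 mm high on which a seated flange rests, its origin then 51 mm above the table.
- faceplate_top (a point): Centre of the faceplate's top, 45 mm above the table. From it rise four studs 10 mm thick, tips 26 mm up, 90 degrees apart, 62 mm from the axis, and a central spigot 50 mm thick. How the studs are turned differs every time, is NOT given by any frame, and they are mostly hidden by the flange: 0.3 to 1.27 rad of turning, either way round, brings it onto them.
- seal (a joint): Rubber purge seal ring, 80 mm outside, around the spigot: m it has been pushed down, 0 (top 23 mm above the faceplate) to 0.0175; about 0.017 with the flange home. It slides with stiff friction, 14 N, and stays where pushed; it carries the flange's own weight. With the weight helping, some 8 to 10 N on the flange push it down.
- valve: Fixed grey valve box beside the positioner on its right (-y) side, 80 x 90 mm, 57 mm high, brass pipe on its +x side. Origin: centre of its underside, z up. Its +y side faces roughly towards the positioner.
- purge_lever (a joint): Lever on top of the valve box, rad: 0 upright (spring centred), positive = tipped to the box's +y side, towards the positioner; stops at -0.5 and +0.5. It pivots about the box's x axis, 57 mm above the table on the box's centre line; 0.6 Nm per rad, so about 3 N on the knob tips it well over.
- lever_knob (a point): Centre of the black ball, 28 mm across, at the lever's upper end, 85 mm from the pivot (142 mm above the table when upright). The stem below it is 10 mm thick.
- coupling: Bystander, to be left alone: plain steel pipe coupling, a tube 44 mm outside, 40 mm high, standing upright. Origin: its underside's centre.
- pipe_stub: Bystander, to be left alone: dark plain pipe stub, 56 mm outside, 70 mm high, open at the top, standing upright. Origin: its underside's centre.
- nut: Bystander, to be left alone: large hexagon nut, 32 mm across, 14 mm high. Origin: its underside's centre.
- brush: Bystander, to be left alone: hand brush 200 mm long, lying flat. Origin: its underside's centre.
- wrench: Bystander, to be left alone: wrench 180 mm long, lying flat. Origin: its underside's centre.
- hammer: Bystander, to be left alone: hammer 240 mm long with wooden handle, lying flat. Origin: its underside's centre.
- blank_flange: Bystander, to be left alone: plain round ring of dark steel, 90 mm outside, 12 mm thick, lying flat. Origin: its underside's centre.
Things that resemble listed ones, but are neither listed nor needed, are in the scene too. What is shaped like the positioner but turquoise is not meant.

How it is judged (in metres and radians):
On the way, in this order (a step that is already met when the one before it is completed fails the run):
1. the flange is turned onto the studs and pressed fully home (z of flange in the frame of positioner below 0.0535 m and horizontal distance between flange and positioner below 0.004 m and angle between flange's own z axis and vertical below 0.05 rad), for 0.2 s.
2. the purge lever is held tipped towards the positioner (value of joint purge_lever above 0.28 rad), for 0.8 s.
At the end, for the whole second after the job is handed in: The flange is at rest fully home on the studs (origin within 2.5 mm of its seated height, centred within 4 mm, tilted less than 0.05 rad), and the lever, after being held tipped beyond 0.28 rad towards the positioner for 0.8 s, is released and back within 0.06 rad of upright (all of step 1 and value of joint purge_lever between -0.06 and 0.06 rad and linear speed of flange below 0.01 m/s); the robot touches nothing.
It fails at once if the lever is tipped the wrong way, away from the positioner (value of joint purge_lever below -0.25 rad).
It fails at once if the lever is tipped over before the flange is home (value of joint purge_lever above 0.25 rad and not (z of flange in the frame of positioner below 0.0535 m and horizontal distance between flange and positioner below 0.004 m and angle between flange's own z axis and vertical below 0.05 rad)).
It fails at once if a bystander is displaced by more than 30 mm (distance of any of coupling, pipe_stub, nut, brush, wrench, hammer, blank_flange from where it was at the start of the episode above 0.03 m).
It also fails if it takes over 69 s, if anything falls off the work surface, if the arm or the gripper's body presses on something with over 40 N, if the wrist force passes 120 N, or if a joint passes its speed limit or range.

### The arm

A 6-joint arm with a two-finger parallel gripper is mounted at the origin on the work surface. World frame = base frame: x ahead of the robot, y to its left, z up, the work surface at z = 0. Lengths are in mm, angles in rad, forces in N, time in s.
With the tool pointing down it reaches from about 400 to 925 mm from the base axis. Payload 12.5 kg.
Tool frame: the origin (TCP) lies between the finger pads; the fingertips stand 11 mm ahead of it and the grasp point (between the pads) lies 8 mm behind it; y points along the fingers, x is the direction in which the jaws open and shut, and the axes are right-handed (so a half turn about y gives the same grasp; the last joint's range is limited). The gripper opens to 95 mm and grips with 3 to 60 N. Pads are 20 mm wide; open, the fingers measure 119 mm over their backs; the gripper's body (75 mm by 180 mm) begins 59 mm behind the grasp point.
Start: joints at [1.205, 0.491, 1.559, -0, 1.092, -0.106], TCP at [160.537, 604.051, 189.061] pointing down, gripper open.
Joint ranges: [-3.1, 3.1], [-0.84, 2.19], [0.05, 2.79], [-1.13, 4.28], [0.06, 2.93], [-2.69, 2.69]. Speed limits (rad/s): [2.22, 2.22, 2.79, 3.14, 3.14, 3.14].

### API

Orientations are given as [roll, pitch, yaw] about the fixed x, y, z axes, in that order (R = Rz(yaw) Ry(pitch) Rx(roll)).
In Python, from cell import env gives the robot as it stands.
- The arm moves only by the tool jog_arm, never from a script. Its argument "series" is a list of rows, each an object of numbers: "dx", "dy", "dz": the shift along the world's x, y, z in m; "rx", "ry", "rz": the turn, a rotation vector about the world's x, y, z in degrees; "gripper": the opening, from 0 (shut) to 1 (fully open). A call has 1 to 12 rows; each row shifts and turns the commanded pose from where the row before left it; what a row does not reach is not made up. A row lasts 1/10 s, in which the tool goes at most 50 mm and 8.59 degrees, less where a joint would pass 70% of its speed; a pose out of reach is approached as far as the arm can. A call is refused whole if a number of a shift passes 0.05 or a number of a turn 8.59, either way. A call with a gripper value outside its range is refused whole. The fingers move at their own pace and stop on an object; the grip force is fixed at half the most. Time passes only in rows, so rows that do not move let the fingers close. It gives the time, the measured TCP pose, the force and the opening at its end, in the units of the state.
- env.state(): the state, without advancing time (a new reading comes with each control period).
- env.read_camera(name): name is "scene" or "top" or "wrist"; returns the picture (400x640x3 uint8, red, green, blue); there is no depth.
- env.camera_info(name): a dict with "camera_matrix" (3x3 intrinsics, pixels), "k1" (the pictures are not rectified: a ray, as slopes to the right and down, at radius r is drawn at 1 + k1 r^2 times it, then the intrinsics apply), "R" (3x3) and "t" (3): a world point X has camera coordinates R X + t; the wrist camera has in their place "mount" (4x4, takes a point from camera to tool coordinates, whose origin is the TCP and whose axes are the tool frame's). Camera axes: x right, y down, z forward; pixel columns grow to the right and rows downward; lengths in mm; the calibration is good to about 2 mm. A picture is of the moment at which its call begins: read the wrist's pose just before it. camera_info takes no time and is no camera call.
- env.job_done(): hands the job in, once; it reports no verdict.
The state is a dict: "t": time; "joints": joint angles; "qvel": joint speeds; "tau": joint torques, N m; "eef_pos": TCP position; "tcp_rot": TCP orientation; "ft_force": force on the tool from outside, world axes, zero at the start; "moment": the same for the moment, N m; "opening": opening from 0.0 (shut) to 1.0 (fully open).
Only numpy, scipy, OpenCV 4.12 (cv2) and the standard library are available. Lean on these libraries where they do the work, as an engineer would, in place of code of your own. Each camera call takes 0.05 s, during which the arm holds its last target.

## Working session

There is one attempt and no reset: what is moved stays moved. The work goes in short steps, Python scripts to look and compute and a tool call to move; the robot and the scene stay as the last step left them, time stands still between calls to the robot, and variables do not carry over. Pictures are saved under pics/ and viewed, and the job is handed in when it is done.

Besides the shell and the picture viewer there is one more tool, called in YAML: its name, and indented under it one key for each argument. jog_arm: Moves the arm, as the interface text tells. Its arguments: {"type":"object","properties":{"series":{"type":"array"}},"required":["series"]}

```bash
ls; mkdir -p pics
python3 - <<'E'
from cell import env
import cv2
print(env.state())
for n in("scene","top","wrist"):
    im=env.read_camera(n); cv2.imwrite(f"pics/{n}0.png",im[:,:,::-1]); print(n,env.camera_info(n))
E
```

```text
pics
{'t': 0.0, 'joints': array([ 1.20539052e+00,  4.91603758e-01,  1.55944941e+00, -6.62417168e-06,
        1.09167946e+00, -1.05610179e-01]), 'qvel': array([-0.00028578,  0.00063421,  0.00059755, -0.00185552,  0.00091779,
        0.00020398]), 'tau': array([-5.18670695e-04, -6.12634349e+01, -2.58181858e+01,  6.91882940e-02,
        4.80949378e-02, -6.72636133e-05]), 'eef_pos': array([160.44187924, 603.77962499, 188.43431508]), 'tcp_rot': array([-1.57068200e+00,  1.13423703e-03,  1.31100382e+00]), 'ft_force': array([ 0.29310128, -0.59334787, -0.60541846]), 'moment': array([-0.01261765, -0.04284195, -0.01395289]), 'opening': 1.0016963874352025}
scene {'camera_matrix': array([[445.34535983,   0.        , 320.28567648],
       [  0.        , 445.34535983, 194.78584087],
       [  0.        ,   0.        ,   1.        ]]), 'k1': -0.03181957371015194, 'R': array([[-0.70580924,  0.70836512,  0.00722232],
       [ 0.46454566,  0.47051844, -0.75020646],
       [-0.53481833, -0.52614756, -0.6611642 ]]), 't': array([ 402.98158336, -200.86210444, 2054.86961144])}
top {'camera_matrix': array([[
[... 242 characters left out ...]
24164, -0.02827768, -0.15669816],
       [ 0.15692889, -0.00611962, -0.98759095]]), 't': array([   7.98793763,  573.42557697, 1181.08725763])}
wrist {'camera_matrix': array([[350.97030344,   0.        , 317.67315825],
       [  0.        , 350.97030344, 196.3874334 ],
       [  0.        ,   0.        ,   1.        ]]), 'k1': -0.06918045987900516, 'mount': array([[ 9.99999922e-01, -1.08211575e-04, -3.79731065e-04,
         6.44710293e-01],
       [ 3.37786298e-04, -2.63552350e-01,  9.64645036e-01,
        -1.97095360e+02],
       [-2.04464773e-04, -9.64645089e-01, -2.63552293e-01,
         7.25745036e+01],
       [ 0.00000000e+00,  0.00000000e+00,  0.00000000e+00,
         1.00000000e+00]])}
```

View pics/scene0.png

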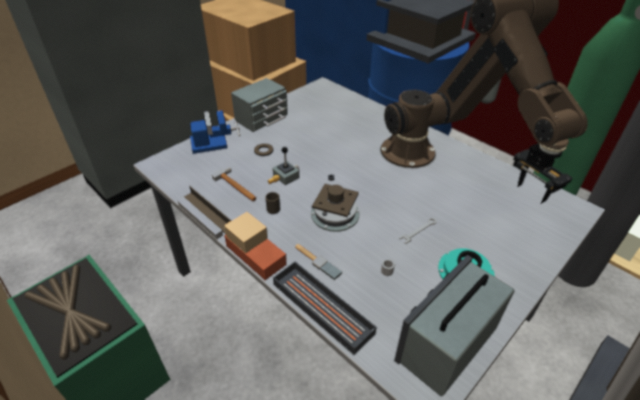

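View pics/top0.png

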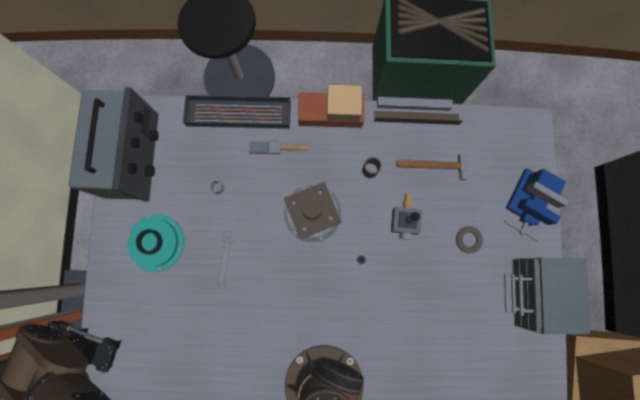

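View pics/wrist0.png

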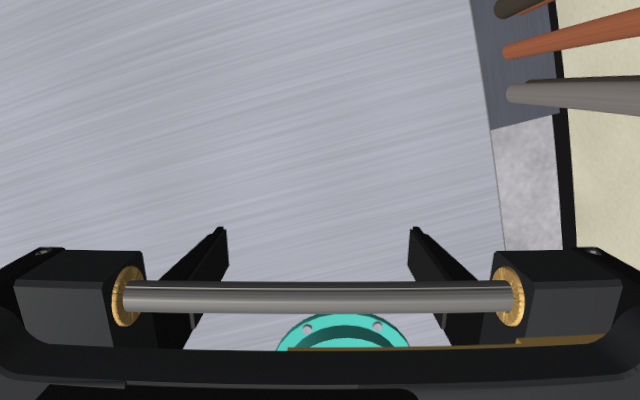

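```bash
cat > h.py <<'E'
import numpy as np, cv2
from cell import env
from scipy.spatial.transform import Rotation as Ro
def cam(n,st=None):
    c=env.camera_info(n); K=c["camera_matrix"];k=c["k1"]
    if n=="wrist":
        st=st or env.state()
        T=np.eye(4);T[:3,:3]=Ro.from_euler('xyz',st["tcp_rot"]).as_matrix();T[:3,3]=st["eef_pos"]
        W=np.linalg.inv(T@c["mount"]);R,t=W[:3,:3],W[:3,3]
    else: R,t=c["R"],c["t"]
    return K,np.array([k,0,0,0.]),R,t
def proj(n,X,st=None):
    K,d,R,t=cam(n,st); return cv2.projectPoints(np.float64(X).reshape(-1,3),cv2.Rodrigues(R)[0],t,K,d)[0].reshape(-1,2)
def unproj(n,uv,z,st=None):
    K,d,R,t=cam(n,st)
    p=cv2.undistortPoints(np.float64(uv).reshape(-1,1,2),K,d).reshape(-1,2)
    r=np.c_[p,np.ones(len(p))]@R; c=-R.T@t
    return c+r*((z-c[2])/r[:,2])[:,None]
def crop(im,x0,y0,x1,y1,s,name):
    c=cv2.resize(im[y0:y1,x0:x1],None,fx=s,fy=s,interpolation=cv2.INTER_CUBIC); cv2.imwrite("pics/"+name,c[:,:,::-1] if 0 else c)
E
python3 - <<'E'
from h import *
t=cv2.imread("pics/top0.png");s=cv2.imread("pics/scene0.png")
crop(t,265,165,445,275,4.4,"topz.png");crop(s,250,140,380,235,6,"scz.png")
print(unproj("top",[[313,209],[408,222],[412,217],[313,215]],128).round())
print(unproj("top",[[412,217]],142).round(),unproj("top",[[313,213]],10).round(),unproj("top",[[361,259],[371,167]],20).round())
E
```

```text
[[ 540.   49.  128.]
 [ 509. -236.  128.]
 [ 524. -248.  128.]
 [ 522.   48.  128.]]
[[ 523. -244.  142.]] [[544.  50.  10.]] [[ 398. -108.   20.]
 [ 702. -139.   20.]]
```

View pics/topz.png

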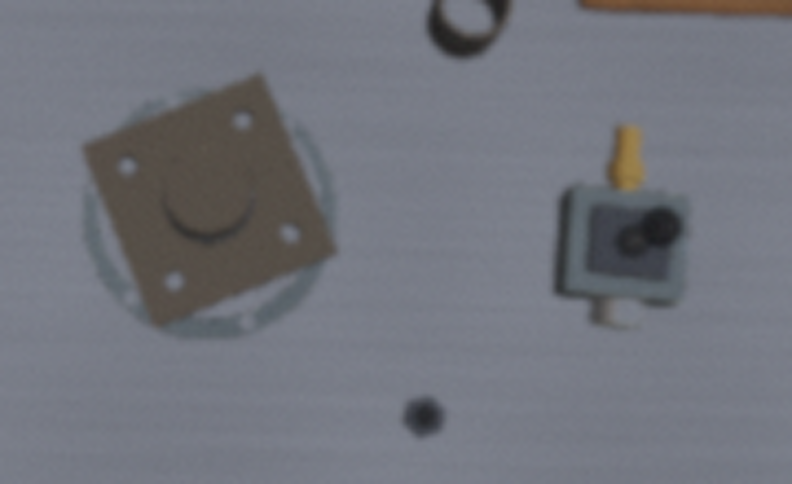

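View pics/scz.png

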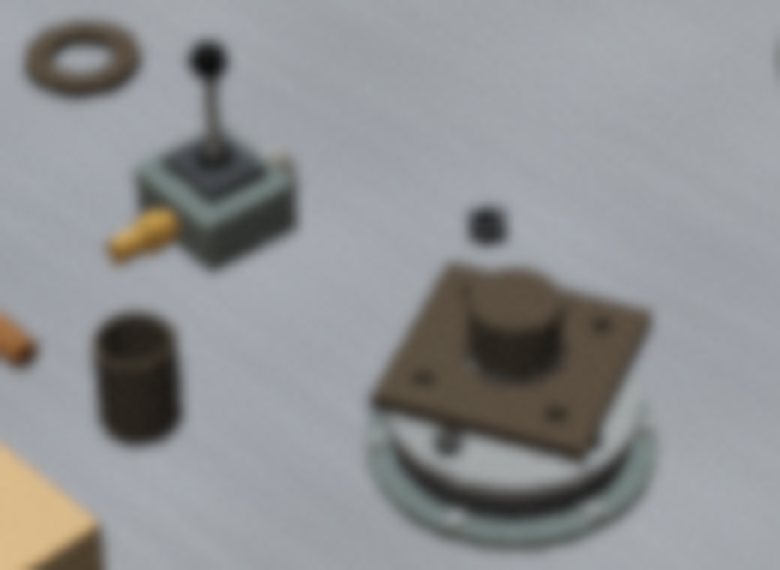

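Run:
```python
from h import *
T=lambda p:np.array(p)/4.4+[265,165]-0.4
S=lambda p:np.array(p)/6+[250,140]-0.4
c=unproj("top",T([(263,73),(83,145),(155,327),(337,250)]),83);print("corners",c.round(),c.mean(0).round(1))
e=np.diff(np.r_[c,c[:1]],axis=0)[:,:2];print(np.linalg.norm(e,axis=1).round(),np.degrees(np.arctan2(e[:,1],e[:,0]))%90)
h=unproj("top",T([(243,120),(127,165),(174,281),(289,233)]),83);print("holes",h.round(),h.mean(0).round(1))
d=h-h.mean(0);print((np.degrees(np.arctan2(d[:,1],d[:,0]))%90).round(1),np.linalg.norm(d,axis=1).round())
cs=unproj("scene",S([(450,265),(650,318),(582,460),(373,402)]),83);print("scene corners",cs.round(),cs.mean(0).round(1))
print("knob top",unproj("top",T([(661,227)]),142).round(1),"scene",unproj("scene",S([(208,60)]),142).round(1))
print("box top corners",unproj("top",T([(565,185),(688,195),(683,303),(565,297)]),57).round())
print("cap", unproj("scene",S([(515,297)]),128).round(1), unproj("top",T([(209,192)]),128).round(1))
print("stud base", unproj("scene",S([(447,453)]),45).round(1),"mid",unproj("scene",S([(447,440)]),52).round(1))
for n,p in(("top",c.mean(0)),):print()
```

```text
corners [[636.  16.  83.]
 [580. 142.  83.]
 [453.  87.  83.]
 [510. -39.  83.]] [544.6  51.8  83. ]
[138. 139. 138. 137.] [23.85851372 23.60121791 24.56323108 23.76319525]
holes [[601.  30.  83.]
 [566. 111.  83.]
 [485.  75.  83.]
 [521.  -5.  83.]] [543.5  52.6  83. ]
[68.3 68.5 69.2 68.9] [62. 62. 62. 62.]
scene corners [[511. -37.  83.]
 [457.  90.  83.]
 [585. 147.  83.]
 [638.  22.  83.]] [547.8  55.5  83. ]
knob top [[ 525.2 -252.8  142. ]] scene [[ 524.  -255.7  142. ]]
box top corners [[ 565. -205.   57.]
 [ 560. -295.   57.]
 [ 482. -290.   57.]
 [ 484. -205.   57.]]
cap [[542.9  50.1 128. ]] [[542.4  51.5 128. ]]
stud base [[609.8  58.4  45. ]] mid [[606.7  55.2  52. ]]
```

jog_arm:
  series:
    - {"dx":0.0256,"dy":-0.0368,"rz":-3}
    - {"dx":0.0256,"dy":-0.0368,"rz":-3}
    - {"dx":0.0256,"dy":-0.0368,"rz":-3}
    - {"dx":0.0256,"dy":-0.0368,"rz":-3}
    - {"dx":0.0256,"dy":-0.0368,"rz":-3}
    - {"dx":0.0256,"dy":-0.0368,"rz":-3}
    - {"dx":0.0256,"dy":-0.0368,"rz":-3}
    - {"dx":0.0256,"dy":-0.0368,"rz":-3}
    - {"dx":0.0256,"dy":-0.0368,"rz":-3}
    - {"dx":0.0256,"dy":-0.0368,"rz":-3}

```text
$.series[0]: bad value
```

Run:
```python
from h import *
st=env.state();print(st['t'],st['eef_pos'],st['tcp_rot'],st['joints'])
im=env.read_camera("wrist");cv2.imwrite("pics/w1.png",im[:,:,::-1])
```

```text
0.15 [160.45993668 603.86084918 188.60863283] [-1.57072241e+00  7.72836947e-04  1.31102488e+00] [ 1.20541109e+00  4.91404041e-01  1.55930351e+00 -8.97795154e-06
  1.09166143e+00 -1.05609624e-01]
```

View pics/w1.png

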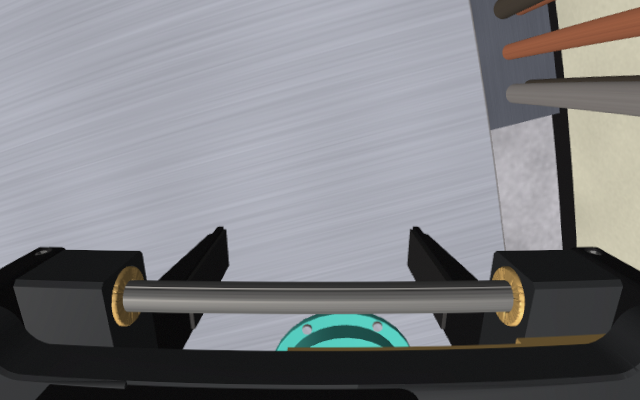

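jog_arm:
  series:
    - {"dx":0.0256,"dy":-0.0368,"dz":0.0,"rx":0,"ry":0,"rz":-3,"gripper":1}

```text
t: 0.3
eef_pos: [184.8, 569.1, 188.4]
tcp_rot: [-1.57, -0.001, 1.261]
ft_force: [1.3, -0.6, 0.0]
opening: 1.004
```

jog_arm:
  series:
    - {"dx":0.0256,"dy":-0.0368,"dz":0,"rx":0,"ry":0,"rz":-3,"gripper":1}
    - {"dx":0.0256,"dy":-0.0368,"dz":0,"rx":0,"ry":0,"rz":-3,"gripper":1}
    - {"dx":0.0256,"dy":-0.0368,"dz":0,"rx":0,"ry":0,"rz":-3,"gripper":1}
    - {"dx":0.0256,"dy":-0.0368,"dz":0,"rx":0,"ry":0,"rz":-3,"gripper":1}
    - {"dx":0.0256,"dy":-0.0368,"dz":0,"rx":0,"ry":0,"rz":-3,"gripper":1}
    - {"dx":0.0256,"dy":-0.0368,"dz":0,"rx":0,"ry":0,"rz":-3,"gripper":1}
    - {"dx":0.0256,"dy":-0.0368,"dz":0,"rx":0,"ry":0,"rz":-3,"gripper":1}
    - {"dx":0.0256,"dy":-0.0368,"dz":0,"rx":0,"ry":0,"rz":-3,"gripper":1}
    - {"dx":0.0256,"dy":-0.0368,"dz":0,"rx":0,"ry":0,"rz":-3,"gripper":1}
    - {"dx":0,"dy":0,"dz":0,"rx":0,"ry":0,"rz":0,"gripper":1}

```text
t: 1.3
eef_pos: [418.9, 232.7, 189.0]
tcp_rot: [-1.572, -0.0, 0.781]
ft_force: [0.5, 0.9, 0.1]
opening: 1.001
```

Run:
```python
from h import *
st=env.state();print(st['t'],st['eef_pos'],st['tcp_rot'],st['joints'])
im=env.read_camera("wrist");cv2.imwrite("pics/w2.png",im[:,:,::-1])
```

```text
1.3 [418.92383727 232.7298243  189.02755788] [-1.57151929e+00 -2.33471251e-04  7.81116626e-01] [ 3.69495197e-01  2.84465980e-01  1.90484615e+00 -6.98834167e-04
  9.51777413e-01 -4.11215999e-01]
```

View pics/w2.png

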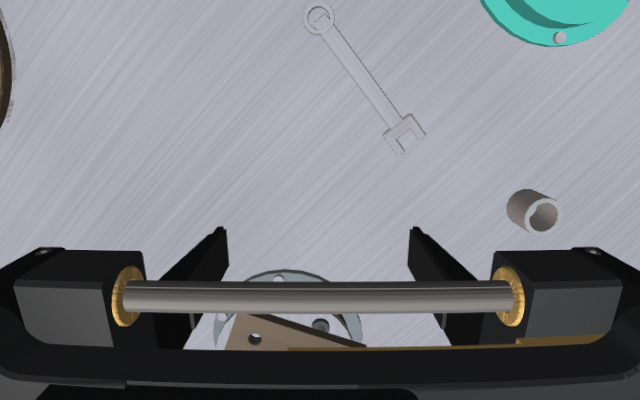

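Run:
```python
from h import *
w=cv2.imread("pics/w2.png");crop(w,200,255,460,355,3,"w2z.png")
```

```text
(no output)
```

View pics/w2z.png

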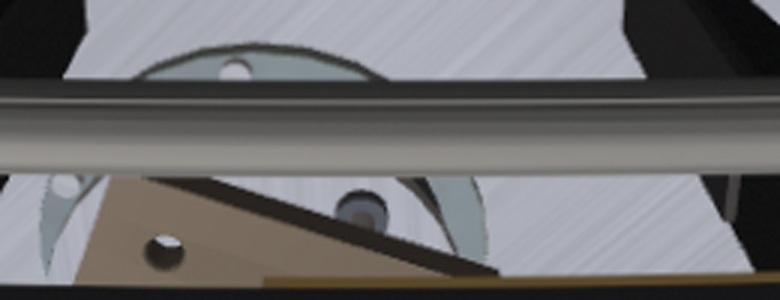

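Run:
```python
from h import *
st=dict(env.state())
c=np.array([544,52])
for a in range(80,114,2):
    r=np.radians(a); p=[*(c+62*np.array([np.cos(r),np.sin(r)])),51]
    u=proj("wrist",[p],st)[0]; print(a,((u-[200,255])*3).round(0))
hh=proj("wrist",[[566,111,83],[*(c+62*np.array([np.cos(np.radians(158.7)),np.sin(np.radians(158.7))])),83]],st);print((hh-[200,255])*3)
```

```text
80 [381. 246.]
82 [378. 242.]
84 [374. 238.]
86 [370. 235.]
88 [367. 231.]
90 [362. 227.]
92 [358. 224.]
94 [354. 221.]
96 [350. 218.]
98 [345. 215.]
100 [340. 212.]
102 [335. 209.]
104 [330. 206.]
106 [325. 204.]
108 [320. 201.]
110 [315. 199.]
112 [309. 197.]
[[401.57755782 326.82217387]
 [161.76299932 253.35646154]]
```

jog_arm:
  series:
    - {"dx":0.0208,"dy":-0.0301,"dz":0,"rx":0,"ry":0,"rz":0,"gripper":1}
    - {"dx":0.0208,"dy":-0.0301,"dz":0,"rx":0,"ry":0,"rz":0,"gripper":1}
    - {"dx":0.0208,"dy":-0.0301,"dz":0,"rx":0,"ry":0,"rz":0,"gripper":1}
    - {"dx":0.0208,"dy":-0.0301,"dz":0,"rx":0,"ry":0,"rz":0,"gripper":1}
    - {"dx":0.0208,"dy":-0.0301,"dz":0,"rx":0,"ry":0,"rz":0,"gripper":1}
    - {"dx":0.0208,"dy":-0.0301,"dz":0,"rx":0,"ry":0,"rz":0,"gripper":1}
    - {"dx":0,"dy":0,"dz":0,"rx":0,"ry":0,"rz":0,"gripper":1}
    - {"dx":0,"dy":0,"dz":0,"rx":0,"ry":0,"rz":0,"gripper":1}

```text
t: 2.15
eef_pos: [541.0, 56.2, 188.7]
tcp_rot: [-1.57, 0.0, 0.788]
ft_force: [0.1, 0.7, -0.5]
opening: 0.997
```

Run:
```python
from h import *
st=env.state();print(st['t'],st['eef_pos'],st['tcp_rot'],st['joints'],st['ft_force'])
im=env.read_camera("wrist");cv2.imwrite("pics/w3.png",im[:,:,::-1])
print(proj("wrist",[[544,52,128],[516,52,128],[544,22,128]],st))
```

```text
2.15 [541.00222547  56.16164797 188.70772317] [-1.56997017e+00  3.50486116e-04  7.87594831e-01] [-1.81943353e-02  3.76722846e-01  1.75820817e+00  3.77664233e-04
  1.00750037e+00 -8.05990819e-01] [ 0.14596954  0.69940586 -0.46475216]
[[314.99070653 206.10984656]
 [288.69720981 180.869864  ]
 [287.94337797 231.94136748]]
```

View pics/w3.png

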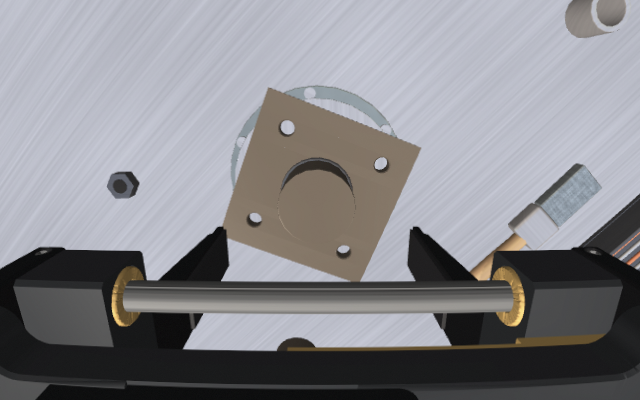

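jog_arm:
  series:
    - {"dx":0.0032,"dy":-0.0048,"dz":-0.01,"rx":0,"ry":0,"rz":0,"gripper":1}
    - {"dx":0,"dy":0,"dz":-0.026,"rx":0,"ry":0,"rz":0,"gripper":1}
    - {"dx":0,"dy":0,"dz":-0.026,"rx":0,"ry":0,"rz":0,"gripper":1}
    - {"dx":0,"dy":0,"dz":-0.026,"rx":0,"ry":0,"rz":0,"gripper":1}
    - {"dx":0,"dy":0,"dz":0,"rx":0,"ry":0,"rz":0,"gripper":1}
    - {"dx":0,"dy":0,"dz":0,"rx":0,"ry":0,"rz":0,"gripper":0.55}
    - {"dx":0,"dy":0,"dz":0,"rx":0,"ry":0,"rz":0,"gripper":0.55}
    - {"dx":0,"dy":0,"dz":0,"rx":0,"ry":0,"rz":0,"gripper":0.55}
    - {"dx":0,"dy":0,"dz":0,"rx":0,"ry":0,"rz":0,"gripper":0.55}
    - {"dx":0,"dy":0,"dz":0,"rx":0,"ry":0,"rz":0,"gripper":0.55}

```text
t: 3.2
eef_pos: [544.7, 50.6, 101.6]
tcp_rot: [-1.571, -0.001, 0.787]
ft_force: [-0.2, -0.3, 0.3]
opening: 0.632
```

jog_arm:
  series:
    - {"dx":0,"dy":0,"dz":0,"rx":0,"ry":0,"rz":0,"gripper":0.55}
    - {"dx":0,"dy":0,"dz":0,"rx":0,"ry":0,"rz":4,"gripper":0.55}
    - {"dx":0,"dy":0,"dz":0,"rx":0,"ry":0,"rz":4,"gripper":0.55}
    - {"dx":0,"dy":0,"dz":0,"rx":0,"ry":0,"rz":4,"gripper":0.55}
    - {"dx":0,"dy":0,"dz":0,"rx":0,"ry":0,"rz":4,"gripper":0.55}
    - {"dx":0,"dy":0,"dz":0,"rx":0,"ry":0,"rz":3,"gripper":0.55}
    - {"dx":0,"dy":0,"dz":0,"rx":0,"ry":0,"rz":0,"gripper":0.55}
    - {"dx":0,"dy":0,"dz":0,"rx":0,"ry":0,"rz":0,"gripper":0.55}

```text
t: 4.0
eef_pos: [545.6, 50.0, 103.0]
tcp_rot: [-1.574, -0.001, 1.119]
ft_force: [-3.7, -4.6, 20.1]
opening: 0.549
```

Run:
```python
from h import *
st=env.state();print(st['t'],st['eef_pos'],st['tcp_rot'],st['ft_force'],st['moment'])
im=env.read_camera("wrist");crop(im[:,:,::-1],130,60,500,300,2.1,"w4.png")
```

```text
4.0 [545.57633256  50.01371441 103.0123651 ] [-1.57420199e+00 -9.04627488e-04  1.11908208e+00] [-3.72301708 -4.59347532 20.1493196 ] [-0.34779263  0.45462325  0.12009144]
```

View pics/w4.png

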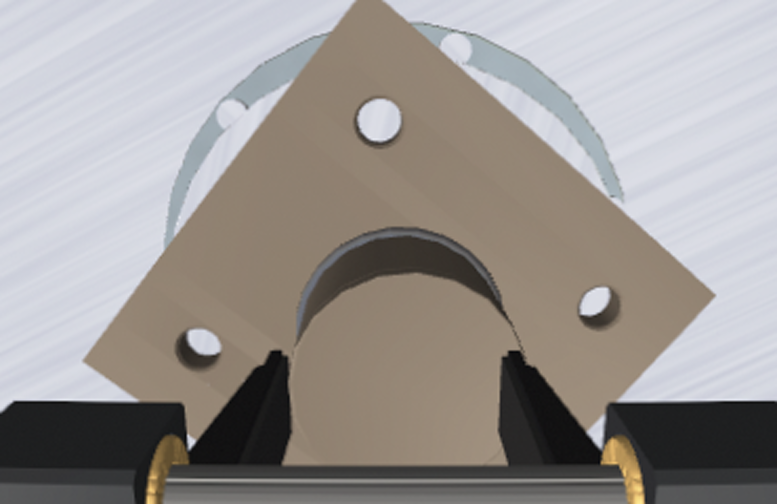

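Run:
```python
from h import *
st=dict(env.state()); print(st['eef_pos'],st['ft_force'],st['opening'])
f=lambda p:((proj("wrist",p,st)-[130,60])*2.1).round()
print("cap c",f([[544,52,128]]),"tcp",f([st['eef_pos'],st['eef_pos']-[0,0,11]]))
U=lambda p,z:unproj("wrist",np.array(p)/2.1+[130,60],z,st)
h=U([(379,120),(200,347),(599,305)],83);print(h.round(1))
m=(h[1]+h[2])/2;print("centre",m)
d=h-m;print((np.degrees(np.arctan2(d[:,1],d[:,0]))%90).round(1),np.linalg.norm(d,axis=1))
im=env.read_camera("scene");crop(im[:,:,::-1],250,100,420,235,4.6,"s4.png")
```

```text
[545.59806746  50.01519945 103.05005306] [-4.0663507  -4.87042681 18.36845212] 0.5527494758124047
cap c [[395. 377.]] tcp [[391. 350.]
 [391. 338.]]
[[487.3  74.4  83. ]
 [525.1  -6.9  83. ]
 [567.  111.   83. ]]
centre [546.07707802  52.07315118  83.        ]
[69.2 70.4 70.4] [62.89411683 62.54813697 62.54813697]
```

View pics/s4.png

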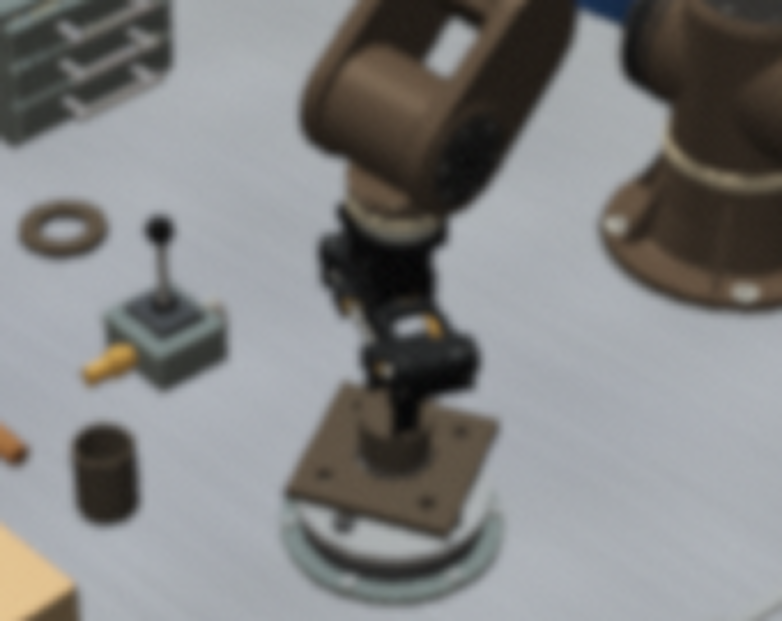

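Run:
```python
from h import *
st=dict(env.state()); print(st['t'])
im=env.read_camera("wrist")[:,:,::-1].copy()
R=Ro.from_euler('xyz',st["tcp_rot"]).as_matrix();o=np.array(st['eef_pos'])
a=np.linspace(0,2*np.pi,60)
for z,col in((128,(0,0,255)),(83,(0,255,255))):
    P=np.c_[544.5+30*np.cos(a),51.5+30*np.sin(a),np.full(60,z)]
    for u in proj("wrist",P,st): cv2.circle(im,tuple(int(v) for v in u.round()),1,col,-1)
for w,col in((52,(0,255,0)),(60,(255,0,0))):
  for s in(-1,1):
    Q=np.array([[s*w/2,y,z] for y in(11,0,-8,-20) for z in(-10,0,10)])@R.T+o
    for u in proj("wrist",Q,st): cv2.circle(im,tuple(int(v) for v in u.round()),1,col,-1)
crop(im,200,120,440,320,3,"w5.png")
t=env.read_camera("top")[:,:,::-1];crop(t,265,150,385,260,5,"t5.png")
print(st['tau'])
```

```text
4.1
[  2.59041958 -45.06866097 -16.80721521   0.65796789  -0.61894275
   0.09082625]
```

View pics/w5.png

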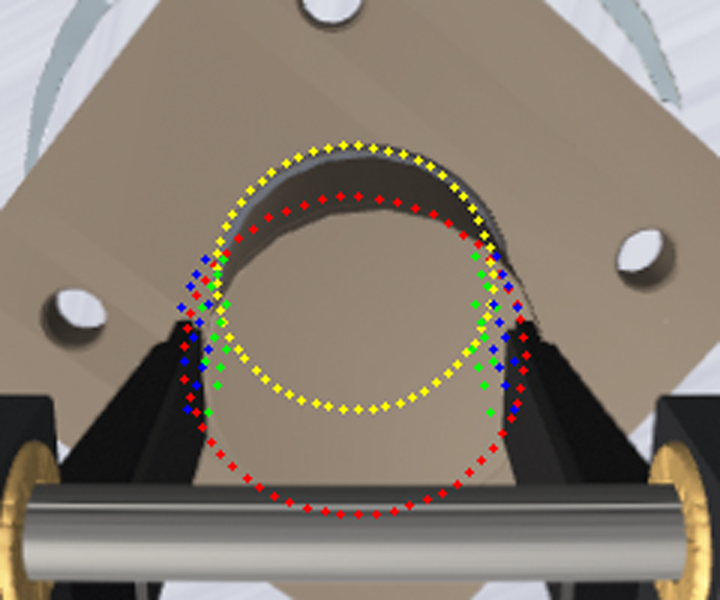

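View pics/t5.png

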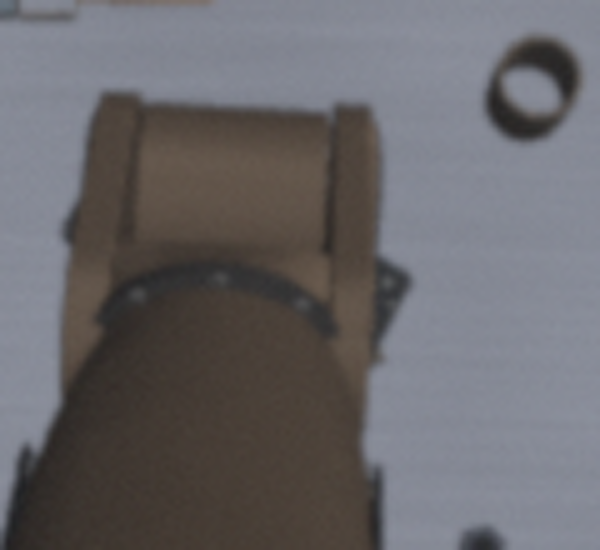

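jog_arm:
  series:
    - {"dx":0,"dy":0,"dz":0,"rx":0,"ry":0,"rz":0,"gripper":1}
    - {"dx":0,"dy":0,"dz":0,"rx":0,"ry":0,"rz":0,"gripper":1}
    - {"dx":0,"dy":0,"dz":0,"rx":0,"ry":0,"rz":0,"gripper":1}
    - {"dx":0,"dy":0,"dz":0,"rx":0,"ry":0,"rz":0,"gripper":1}
    - {"dx":0,"dy":0,"dz":0,"rx":0,"ry":0,"rz":0,"gripper":1}

```text
t: 4.7
eef_pos: [544.4, 50.7, 101.0]
tcp_rot: [-1.571, -0.0, 1.119]
ft_force: [0.0, -0.6, -0.1]
opening: 0.911
```

Run:
```python
from h import *
st=dict(env.state()); print(st['t'],st['eef_pos'],st['tcp_rot'],st['ft_force'])
im=env.read_camera("wrist")[:,:,::-1].copy()
R=Ro.from_euler('xyz',st["tcp_rot"]).as_matrix();o=np.array(st['eef_pos'])
a=np.linspace(0,2*np.pi,60)
for z,col in((128,(0,0,255)),(83,(0,255,255))):
    P=np.c_[544.5+30*np.cos(a),51.5+30*np.sin(a),np.full(60,z)]
    for u in proj("wrist",P,st): cv2.circle(im,tuple(int(v) for v in u.round()),1,col,-1)
for w,col in((95,(0,255,0)),(119,(255,0,0))):
  for s in(-1,1):
    Q=np.array([[s*w/2,y,z] for y in(11,) for z in(-10,0,10)])@R.T+o
    for u in proj("wrist",Q,st): cv2.circle(im,tuple(int(v) for v in u.round()),1,col,-1)
crop(im,140,60,500,320,2.2,"w6.png")
```

```text
4.7 [544.44117313  50.70448186 100.9728319 ] [-1.57057875e+00 -8.88990116e-05  1.11897423e+00] [ 0.0117119  -0.59047691 -0.13131076]
```

View pics/w6.png

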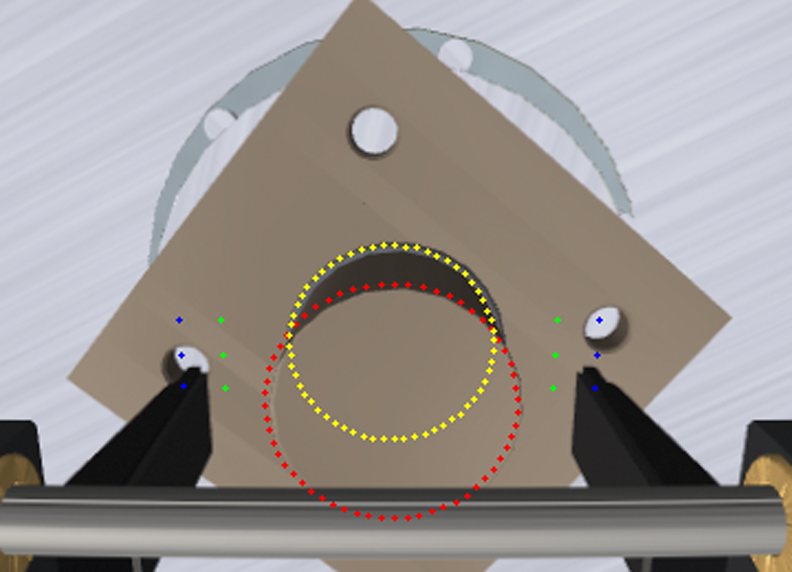

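jog_arm:
  series:
    - {"dx":0,"dy":0,"dz":0.025,"rx":0,"ry":0,"rz":0,"gripper":1}
    - {"dx":0,"dy":0,"dz":0.04,"rx":0,"ry":0,"rz":0,"gripper":1}
    - {"dx":0.0,"dy":0,"dz":0.0,"rx":0,"ry":0,"rz":0,"gripper":0}
    - {"dx":0.0225,"dy":-0.0155,"dz":0,"rx":0,"ry":0,"rz":-7,"gripper":0}
    - {"dx":0.0225,"dy":-0.0155,"dz":0,"rx":0,"ry":0,"rz":-7,"gripper":0}
    - {"dx":0.0225,"dy":-0.0155,"dz":0,"rx":0,"ry":0,"rz":-7,"gripper":0}
    - {"dx":0.0225,"dy":-0.0155,"dz":0,"rx":0,"ry":0,"rz":-7,"gripper":0}
    - {"dx":0,"dy":0,"dz":0,"rx":0,"ry":0,"rz":0,"gripper":0}
    - {"dx":0,"dy":0,"dz":0,"rx":0,"ry":0,"rz":0,"gripper":0}
    - {"dx":0,"dy":0,"dz":0,"rx":0,"ry":0,"rz":0,"gripper":0}
    - {"dx":0,"dy":0,"dz":0,"rx":0,"ry":0,"rz":0,"gripper":0}

```text
t: 5.85
eef_pos: [633.9, -10.7, 166.1]
tcp_rot: [-1.571, 0.0, 0.632]
ft_force: [0.5, 0.7, -0.5]
opening: 0.299
```

Run:
```python
from h import *
st=dict(env.state()); print(st['t'],st['eef_pos'],st['tcp_rot'],st['ft_force'],st['opening'])
im=env.read_camera("wrist")[:,:,::-1].copy();cv2.imwrite("pics/w7.png",im)
im=env.read_camera("scene");crop(im[:,:,::-1],250,100,420,235,4.6,"s7.png")
```

```text
5.85 [633.93359647 -10.73693061 166.08017266] [-1.57056257e+00  1.07600815e-04  6.31906135e-01] [ 0.47646656  0.68857625 -0.52610305] 0.29898455287036685
```

View pics/w7.png

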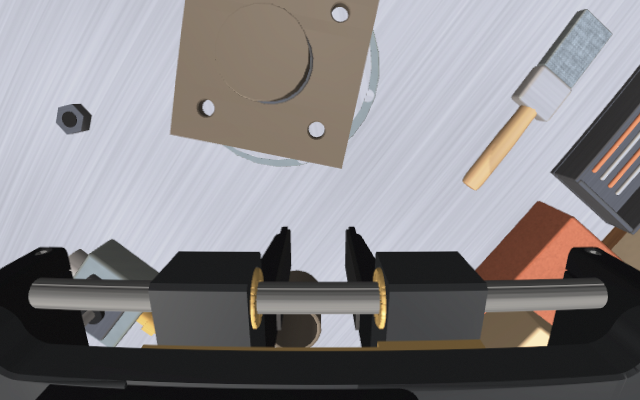

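View pics/s7.png

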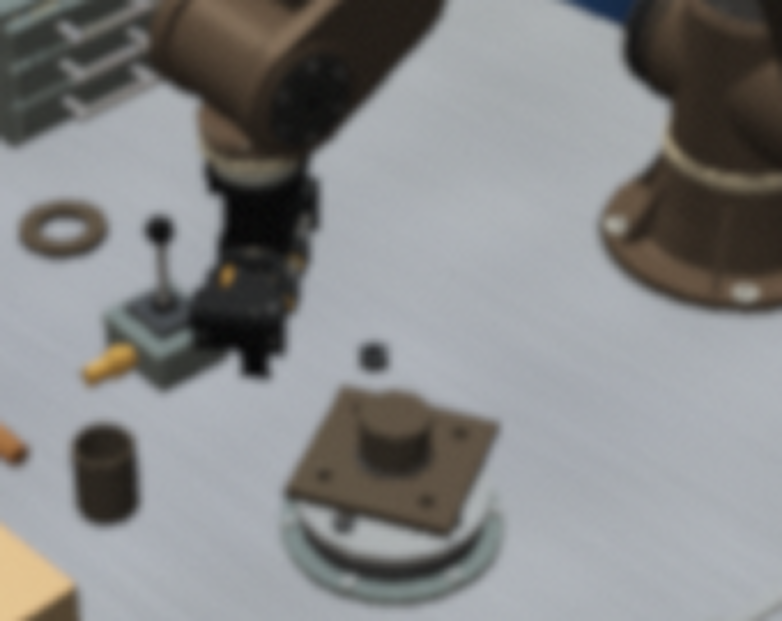

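jog_arm:
  series:
    - {"dx":0,"dy":0,"dz":-0.04,"rx":0,"ry":0,"rz":0,"gripper":0}
    - {"dx":0,"dy":0,"dz":-0.0405,"rx":0,"ry":0,"rz":0,"gripper":0}
    - {"dx":0,"dy":0,"dz":0,"rx":0,"ry":0,"rz":0,"gripper":0}
    - {"dx":0,"dy":0,"dz":0,"rx":0,"ry":0,"rz":0,"gripper":0}
    - {"dx":-0.003,"dy":0.006,"dz":0,"rx":0,"ry":0,"rz":0,"gripper":0}
    - {"dx":0,"dy":0,"dz":0,"rx":0,"ry":0,"rz":0,"gripper":0}

```text
t: 6.55
eef_pos: [632.0, -4.7, 87.6]
tcp_rot: [-1.572, -0.002, 0.631]
ft_force: [0.1, 0.5, -0.7]
opening: 0.001
```

Run:
```python
from h import *
st=dict(env.state()); print(st['t'],st['eef_pos'],st['tcp_rot'],st['ft_force'],st['opening'])
im=env.read_camera("wrist")[:,:,::-1].copy();cv2.imwrite("pics/w8.png",im)
```

```text
6.55 [631.98734424  -4.65807693  87.57176123] [-1.57249544 -0.00205815  0.63092608] [ 0.14878787  0.48807713 -0.65635305] 0.0008672265962901401
```

View pics/w8.png

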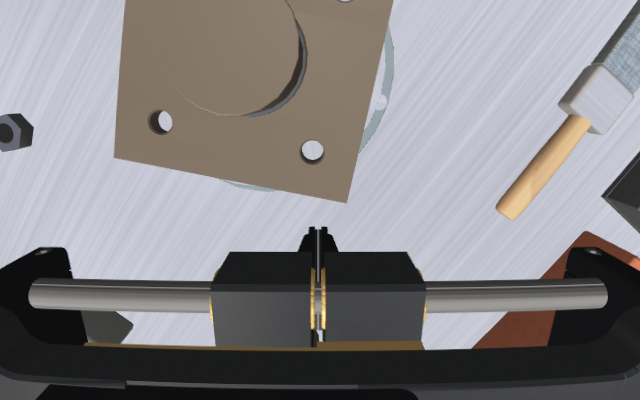

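jog_arm:
  series:
    - {"dx":-0.002,"dy":0.0035,"dz":-0.0025,"rx":0,"ry":0,"rz":0,"gripper":0}
    - {"dx":-0.002,"dy":0.0035,"dz":0,"rx":0,"ry":0,"rz":0,"gripper":0}
    - {"dx":0.0018,"dy":0.0045,"dz":0,"rx":0,"ry":0,"rz":0,"gripper":0}
    - {"dx":0.0018,"dy":0.0045,"dz":0,"rx":0,"ry":0,"rz":0,"gripper":0}
    - {"dx":0.0018,"dy":0.0045,"dz":0,"rx":0,"ry":0,"rz":0,"gripper":0}
    - {"dx":0.0018,"dy":0.0045,"dz":0,"rx":0,"ry":0,"rz":0,"gripper":0}
    - {"dx":0.0018,"dy":0.0045,"dz":0,"rx":0,"ry":0,"rz":0,"gripper":0}
    - {"dx":0,"dy":0,"dz":0,"rx":0,"ry":0,"rz":0,"gripper":0}

```text
t: 7.4
eef_pos: [636.7, 24.8, 83.0]
tcp_rot: [-1.571, -0.0, 0.631]
ft_force: [-0.4, 0.0, 0.2]
opening: 0.005
```

Run:
```python
from h import *
st=dict(env.state()); print(st['t'],st['eef_pos'],st['tcp_rot'],st['ft_force'],st['opening'])
im=env.read_camera("wrist")[:,:,::-1].copy();cv2.imwrite("pics/w9.png",im)
```

```text
7.4 [636.73615535  24.77900568  82.96101025] [-1.57074849e+00 -1.07539456e-04  6.30914506e-01] [-0.35455165  0.00212464  0.22531768] 0.004892312806020349
```

View pics/w9.png

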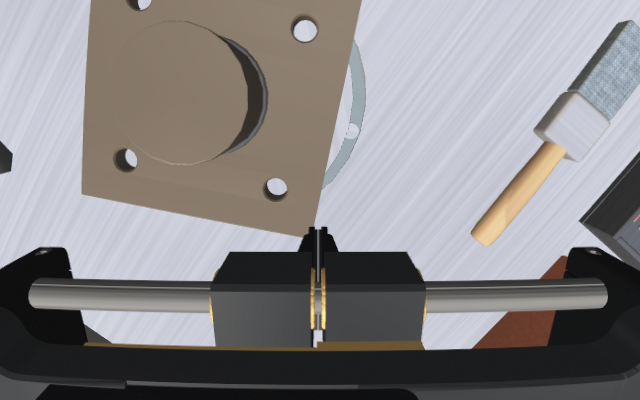

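Run:
```python
from h import *
st=dict(env.state())
c=unproj("wrist",[(308,237),(82,194),(277,187),(126,159),(305,31)],83,st);print(c.round(1))
R=Ro.from_euler('xyz',st["tcp_rot"]).as_matrix();o=np.array(st['eef_pos'])
print(proj("wrist",np.array([[0,11,-10],[0,11,0],[0,11,10],[0,-8,10],[0,-8,-10]])@R.T+o,st).round())
m=(c[3]+0*c[0]);print((c[3]-c[2])[:2],)
```

```text
[[636.5  17.1  83. ]
 [511.  -41.4  83. ]
 [604.   31.7  83. ]
 [523.5  -6.3  83. ]
 [568.1 109.5  83. ]]
[[315. 237.]
 [315. 222.]
 [315. 206.]
 [315. 216.]
 [315. 249.]]
[-80.43477645 -37.94506705]
```

Run:
```python
from h import *
st=dict(env.state())
R=Ro.from_euler('xyz',st["tcp_rot"]).as_matrix();o=np.array(st['eef_pos'])
for n,b,s in(("scene",(250,100,420,235),4.6),("top",(265,150,400,260),5)):
    im=env.read_camera(n)[:,:,::-1].copy()
    P=np.array([[0,11,0],[0,-8,0],[0,11,-15],[0,-24,0]])@R.T+o
    c=cv2.resize(im[b[1]:b[3],b[0]:b[2]],None,fx=s,fy=s,interpolation=cv2.INTER_CUBIC)
    for u,col in zip(proj(n,P),((0,0,255),(0,255,0),(255,0,0),(0,255,255))):
        v=(u-b[:2]+.5)*s; cv2.circle(c,tuple(int(x) for x in v),3,col,-1)
    cv2.imwrite(f"pics/{n}10.png",c)
```

```text
(no output)
```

View pics/scene10.png

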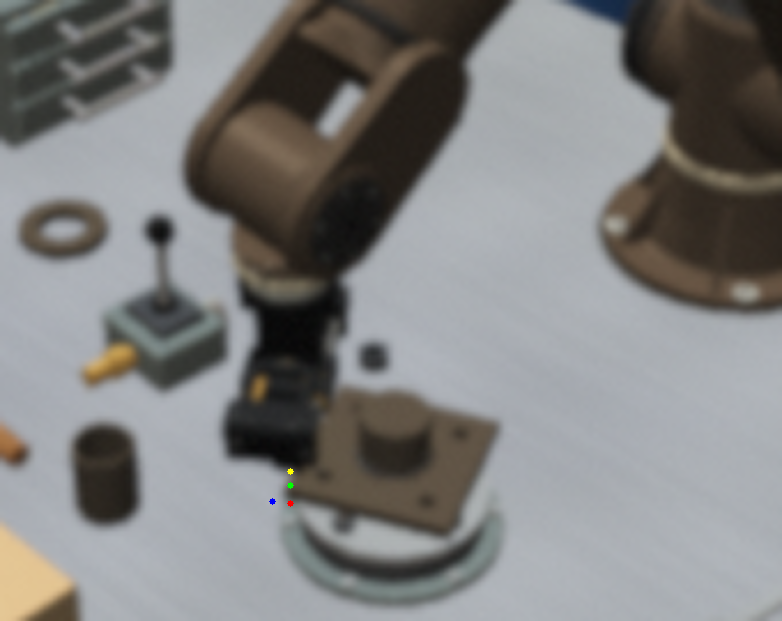

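View pics/top10.png

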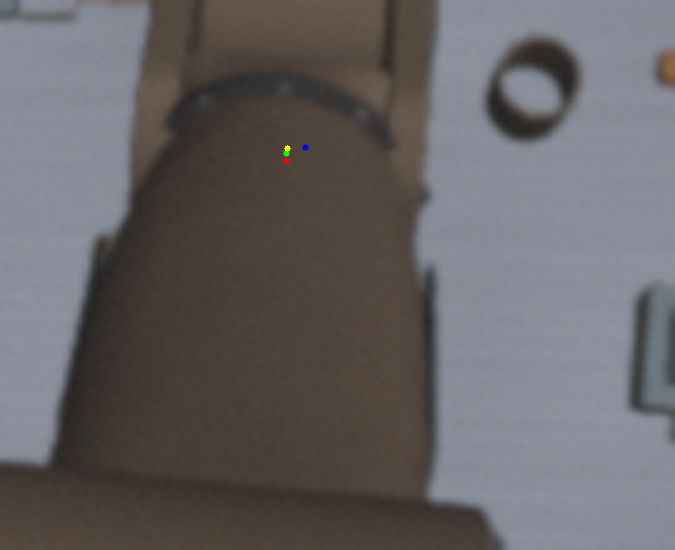

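Run:
```python
from h import *
s=cv2.imread("pics/scene0.png");crop(s,490,130,590,210,7,"s0g.png")
st=dict(env.state());print(st['t'],st['joints'])
s=cv2.imread("pics/scene10.png");cv2.imwrite("pics/s10g.png",cv2.resize(s[250:560,180:480],None,fx=1.9,fy=1.9))
# projected for start pose
R=Ro.from_euler('xyz',[-1.5707,0,1.311]).as_matrix();o=np.array([160.4,603.8,188.5])
P=np.array([[s*47,y,0] for s in(-1,1) for y in(11,-28,-67)])@R.T+o
print(((proj("scene",P)-[490,130]+.5)*7).round())
```

```text
7.55 [-6.58104693e-02  6.22397253e-01  1.63192941e+00  5.81596582e-05
  8.87270804e-01 -6.96195100e-01]
[[192. 452.]
 [215. 393.]
 [239. 332.]
 [343. 563.]
 [370. 504.]
 [397. 442.]]
```

View pics/s0g.png

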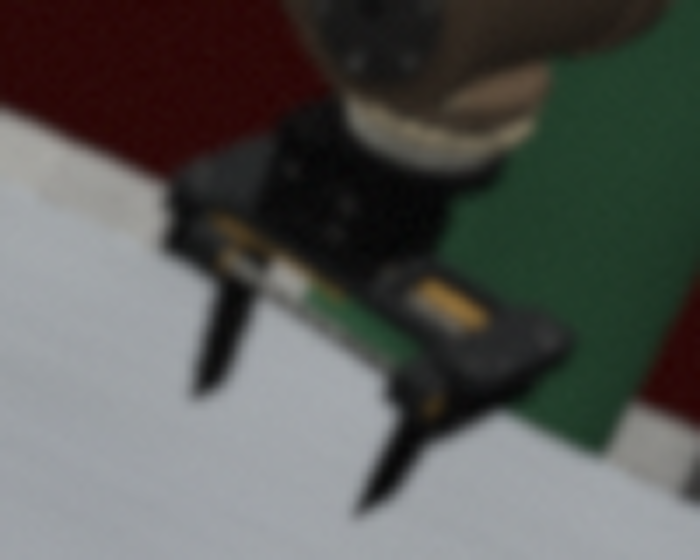

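View pics/s10g.png

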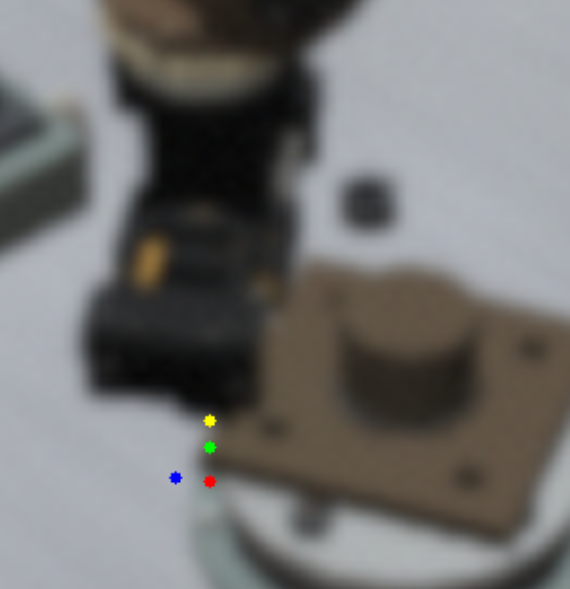

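jog_arm:
  series:
    - {"dx":0,"dy":-0.02,"dz":0.01,"rx":0,"ry":0,"rz":0,"gripper":0}
    - {"dx":-0.004,"dy":-0.02,"dz":0,"rx":0,"ry":0,"rz":0,"gripper":0}
    - {"dx":0,"dy":0,"dz":-0.02,"rx":0,"ry":0,"rz":0,"gripper":0}
    - {"dx":0,"dy":0,"dz":-0.027,"rx":0,"ry":0,"rz":0,"gripper":0}
    - {"dx":0,"dy":0,"dz":0,"rx":0,"ry":0,"rz":0,"gripper":0}
    - {"dx":0,"dy":0,"dz":0,"rx":0,"ry":0,"rz":0,"gripper":0}

```text
t: 8.15
eef_pos: [632.5, -16.0, 46.3]
tcp_rot: [-1.57, 0.0, 0.63]
ft_force: [-0.1, -0.3, 0.4]
opening: 0.001
```

Run:
```python
from h import *
st=dict(env.state()); print(st['t'],st['eef_pos'],st['tcp_rot'],st['ft_force'],st['opening'])
im=env.read_camera("wrist")[:,:,::-1].copy();cv2.imwrite("pics/w11.png",im)
c=env.read_camera("scene")[:,:,::-1];crop(c,280,150,360,230,7,"s11.png")
```

```text
8.15 [632.52716456 -15.96276227  46.28827671] [-1.57033316e+00  4.14639919e-04  6.30142200e-01] [-0.0828534  -0.31166818  0.44180423] 0.0007959919684826587
```

View pics/w11.png

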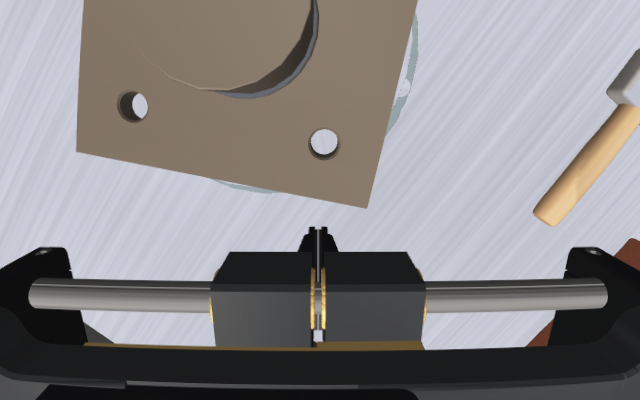

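View pics/s11.png

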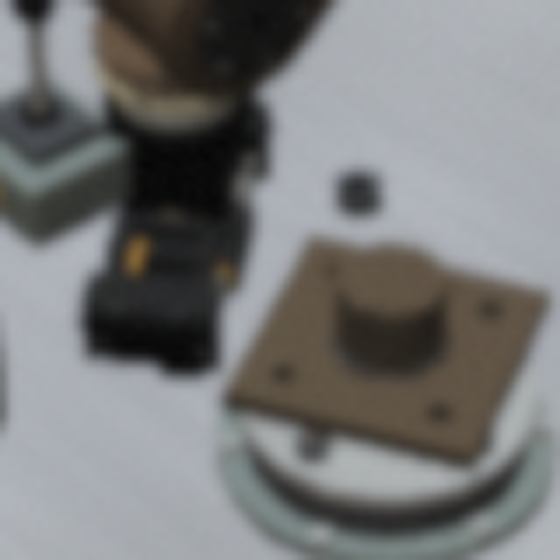

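jog_arm:
  series:
    - {"dx":-0.002,"dy":0.008,"dz":0,"rx":0,"ry":0,"rz":0,"gripper":0}
    - {"dx":-0.002,"dy":0.007,"dz":0,"rx":0,"ry":0,"rz":0,"gripper":0}
    - {"dx":0.001,"dy":0.004,"dz":0,"rx":0,"ry":0,"rz":0,"gripper":0}
    - {"dx":0.0015,"dy":0.004,"dz":0,"rx":0,"ry":0,"rz":0,"gripper":0}
    - {"dx":0.0015,"dy":0.004,"dz":0,"rx":0,"ry":0,"rz":0,"gripper":0}
    - {"dx":0.0015,"dy":0.004,"dz":0,"rx":0,"ry":0,"rz":0,"gripper":0}
    - {"dx":0,"dy":0,"dz":0,"rx":0,"ry":0,"rz":0,"gripper":0}

```text
t: 8.95
eef_pos: [634.3, 15.7, 46.0]
tcp_rot: [-1.571, -0.0, 0.631]
ft_force: [0.9, -0.6, 0.5]
opening: 0.004
```

Run:
```python
from h import *
st=dict(env.state()); print(st['t'],st['eef_pos'],st['tcp_rot'],st['ft_force'],st['opening'])
im=env.read_camera("wrist")[:,:,::-1].copy();cv2.imwrite("pics/w12.png",im)
```

```text
8.95 [634.34054318  15.72721702  46.04191899] [-1.57080989e+00 -4.40716020e-04  6.30626433e-01] [ 0.93901133 -0.56651932  0.53080824] 0.004244204342561805
```

View pics/w12.png

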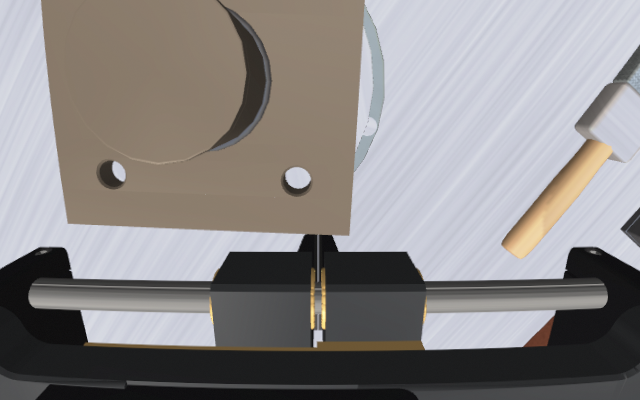

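jog_arm:
  series:
    - {"dx":0.0013,"dy":0.0035,"dz":0,"rx":0,"ry":0,"rz":0,"gripper":0}
    - {"dx":0.0013,"dy":0.0035,"dz":0,"rx":0,"ry":0,"rz":0,"gripper":0}
    - {"dx":0.0013,"dy":0.0035,"dz":0,"rx":0,"ry":0,"rz":0,"gripper":0}
    - {"dx":0.001,"dy":0.0035,"dz":0,"rx":0,"ry":0,"rz":0,"gripper":0}
    - {"dx":0,"dy":0.002,"dz":0,"rx":0,"ry":0,"rz":0,"gripper":0}
    - {"dx":0,"dy":0.002,"dz":0,"rx":0,"ry":0,"rz":0,"gripper":0}

```text
t: 9.6
eef_pos: [639.4, 33.4, 46.2]
tcp_rot: [-1.572, -0.001, 0.63]
ft_force: [3.7, -1.8, 0.0]
opening: 0.003
```

Run:
```python
from h import *
st=dict(env.state()); print(st['t'],st['eef_pos'],st['tcp_rot'],st['ft_force'],st['opening'])
im=env.read_camera("wrist")[:,:,::-1].copy();cv2.imwrite("pics/w13.png",im)
```

```text
9.6 [639.43548297  33.35089822  46.17100902] [-1.57151240e+00 -9.80965262e-04  6.30398971e-01] [ 3.68861147 -1.78265908  0.03964388] 0.002578215865503596
```

View pics/w13.png

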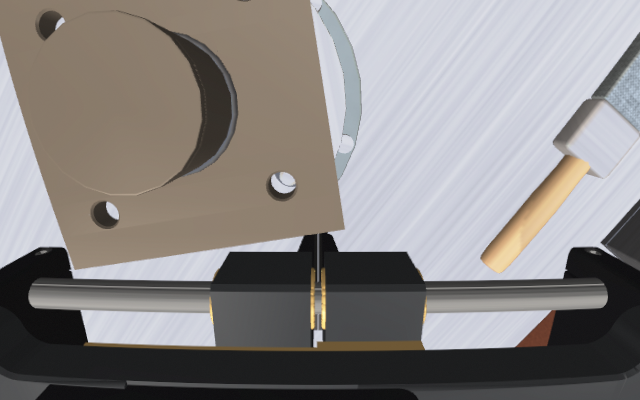

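jog_arm:
  series:
    - {"dx":0,"dy":0.0015,"dz":0,"rx":0,"ry":0,"rz":0,"gripper":0}
    - {"dx":0,"dy":0.0015,"dz":0,"rx":0,"ry":0,"rz":0,"gripper":0}
    - {"dx":0,"dy":0.0015,"dz":0,"rx":0,"ry":0,"rz":0,"gripper":0}
    - {"dx":0,"dy":0,"dz":0,"rx":0,"ry":0,"rz":0,"gripper":0}

```text
t: 10.05
eef_pos: [639.0, 37.6, 46.1]
tcp_rot: [-1.571, -0.0, 0.63]
ft_force: [0.9, -2.2, 0.9]
opening: 0.002
```

Run:
```python
from h import *
st=dict(env.state()); print(st['t'],st['eef_pos'],st['ft_force'])
im=env.read_camera("wrist")[:,:,::-1].copy();crop(im,0,0,400,300,2,"w14.png")
```

```text
10.05 [638.95834492  37.61793885  46.05859395] [ 0.8992826  -2.2306686   0.92156303]
```

View pics/w14.png

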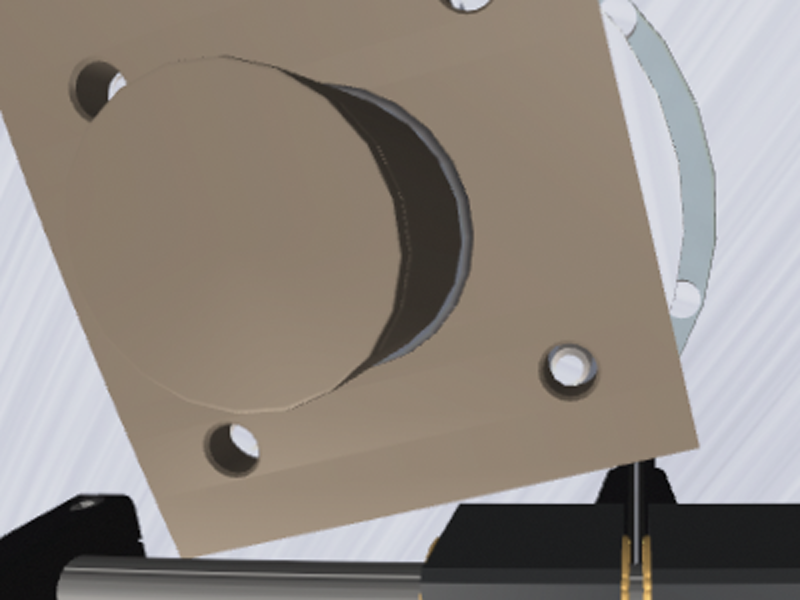

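jog_arm:
  series:
    - {"dx":0,"dy":0.001,"dz":0,"rx":0,"ry":0,"rz":0,"gripper":0}
    - {"dx":0,"dy":0.001,"dz":0,"rx":0,"ry":0,"rz":0,"gripper":0}
    - {"dx":0,"dy":0,"dz":0,"rx":0,"ry":0,"rz":0,"gripper":0}

```text
t: 10.4
eef_pos: [639.4, 38.7, 46.2]
tcp_rot: [-1.572, -0.0, 0.631]
ft_force: [3.1, -7.4, -0.2]
opening: 0.004
```

Run:
```python
from h import *
st=dict(env.state()); print(st['t'],st['eef_pos'],st['ft_force'])
im=env.read_camera("wrist")[:,:,::-1].copy();crop(im,0,0,400,300,2,"w15.png")
c=env.read_camera("scene")[:,:,::-1];crop(c,280,150,380,230,7,"s15.png")
```

```text
10.4 [639.36369626  38.73200358  46.18540129] [ 3.05696789 -7.42085597 -0.19454716]
```

View pics/w15.png

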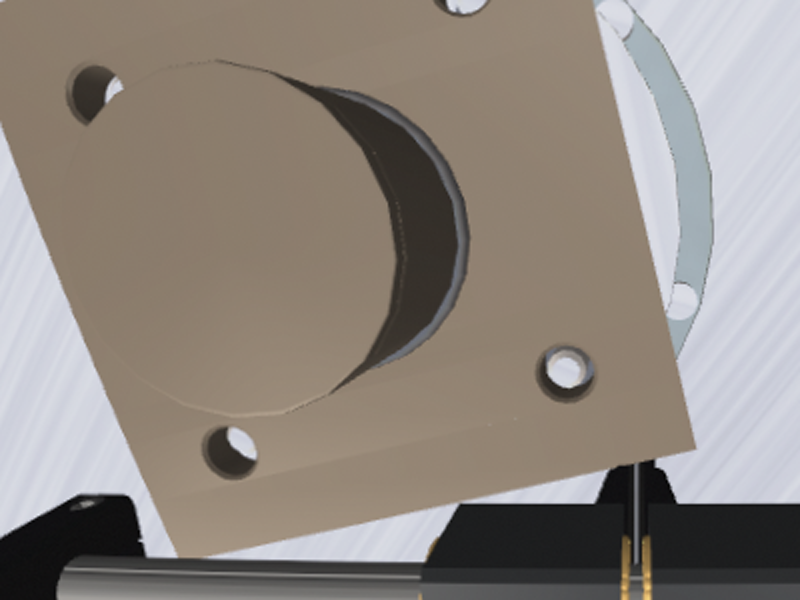

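View pics/s15.png

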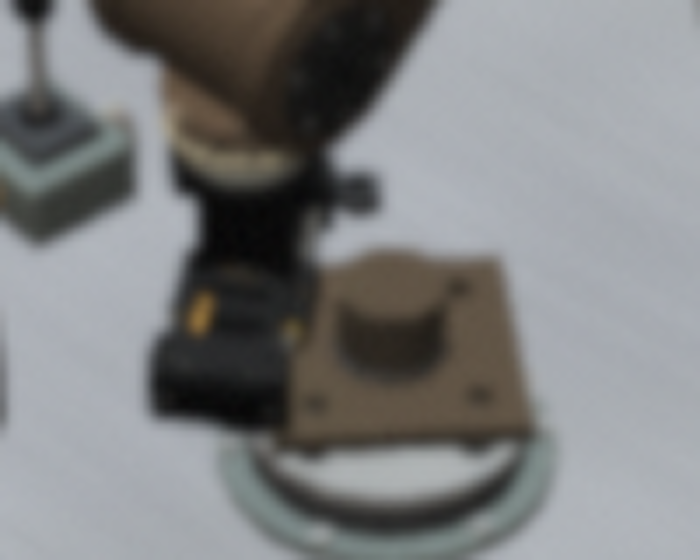

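jog_arm:
  series:
    - {"dx":0,"dy":-0.015,"dz":0,"rx":0,"ry":0,"rz":0,"gripper":0}
    - {"dx":0,"dy":-0.005,"dz":0.035,"rx":0,"ry":0,"rz":0,"gripper":0}
    - {"dx":0,"dy":0,"dz":0.045,"rx":0,"ry":0,"rz":0,"gripper":0}
    - {"dx":-0.032,"dy":0.011,"dz":0,"rx":0,"ry":0,"rz":0,"gripper":0}
    - {"dx":-0.032,"dy":0.011,"dz":0,"rx":0,"ry":0,"rz":0,"gripper":0}
    - {"dx":-0.031,"dy":0.011,"dz":0,"rx":0,"ry":0,"rz":0,"gripper":0}
    - {"dx":0,"dy":0,"dz":0,"rx":0,"ry":0,"rz":0,"gripper":0}
    - {"dx":0,"dy":0,"dz":0,"rx":0,"ry":0,"rz":0,"gripper":0}

```text
t: 11.3
eef_pos: [544.1, 52.5, 126.5]
tcp_rot: [-1.571, -0.001, 0.63]
ft_force: [1.0, 0.4, 0.7]
opening: 0.002
```

Run:
```python
from h import *
st=dict(env.state()); print(st['t'],st['eef_pos'],st['ft_force'])
im=env.read_camera("wrist")[:,:,::-1].copy();cv2.imwrite("pics/w16.png",im)
c=env.read_camera("scene")[:,:,::-1];crop(c,280,120,380,230,6,"s16.png")
```

```text
11.3 [544.12324534  52.46173435 126.51998886] [0.95631859 0.37907973 0.73886305]
```

View pics/w16.png

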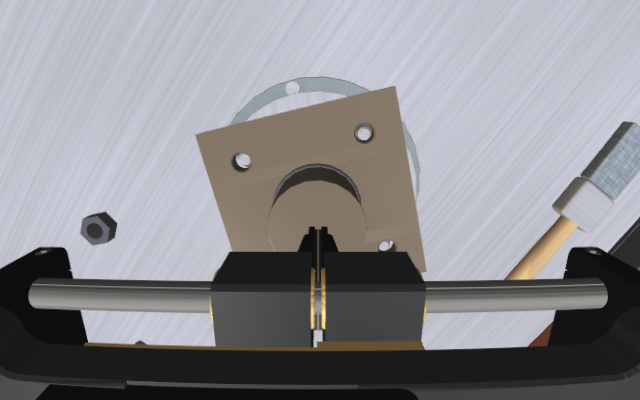

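View pics/s16.png

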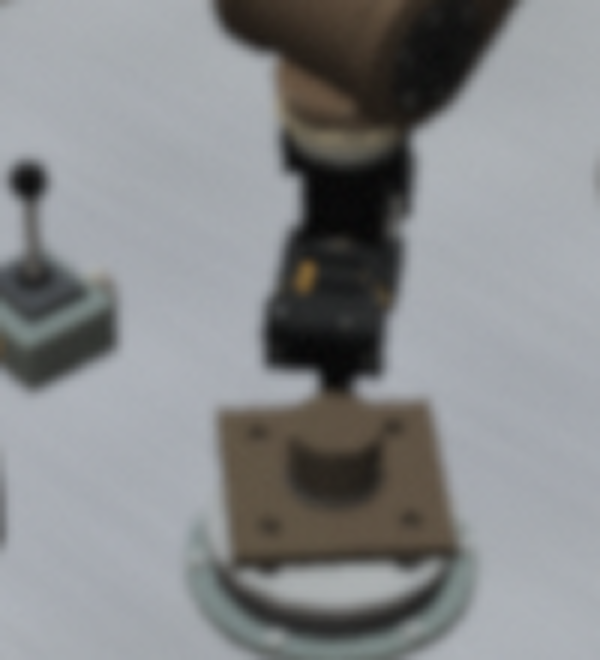

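jog_arm:
  series:
    - {"dx":0,"dy":0,"dz":-0.014,"rx":0,"ry":0,"rz":0,"gripper":0}
    - {"dx":0,"dy":0,"dz":-0.006,"rx":0,"ry":0,"rz":0,"gripper":0}
    - {"dx":0,"dy":0,"dz":-0.003,"rx":0,"ry":0,"rz":0,"gripper":0}
    - {"dx":0,"dy":0,"dz":-0.002,"rx":0,"ry":0,"rz":0,"gripper":0}
    - {"dx":0,"dy":0,"dz":-0.002,"rx":0,"ry":0,"rz":0,"gripper":0}

```text
t: 11.9
eef_pos: [544.3, 52.6, 99.2]
tcp_rot: [-1.571, -0.0, 0.63]
ft_force: [-1.2, 0.2, 8.9]
opening: 0.002
```

jog_arm:
  series:
    - {"dx":0,"dy":0,"dz":-0.002,"rx":0,"ry":0,"rz":0,"gripper":0}
    - {"dx":0,"dy":0,"dz":-0.002,"rx":0,"ry":0,"rz":0,"gripper":0}

```text
t: 12.1
eef_pos: [544.4, 52.6, 96.0]
tcp_rot: [-1.572, -0.001, 0.63]
ft_force: [-2.6, -0.2, 10.0]
opening: 0.004
```

jog_arm:
  series:
    - {"dx":0,"dy":0,"dz":-0.002,"rx":0,"ry":0,"rz":0,"gripper":0}
    - {"dx":0,"dy":0,"dz":-0.002,"rx":0,"ry":0,"rz":0,"gripper":0}

```text
t: 12.3
eef_pos: [544.4, 52.6, 92.2]
tcp_rot: [-1.572, -0.001, 0.63]
ft_force: [-1.3, -1.1, 12.1]
opening: 0.003
```

jog_arm:
  series:
    - {"dx":0,"dy":0,"dz":-0.002,"rx":0,"ry":0,"rz":0,"gripper":0}
    - {"dx":0,"dy":0,"dz":-0.002,"rx":0,"ry":0,"rz":0,"gripper":0}

```text
t: 12.5
eef_pos: [544.4, 52.6, 88.2]
tcp_rot: [-1.572, -0.001, 0.63]
ft_force: [-2.3, -1.1, 11.5]
opening: 0.001
```

jog_arm:
  series:
    - {"dx":0,"dy":0,"dz":-0.002,"rx":0,"ry":0,"rz":0,"gripper":0}
    - {"dx":0,"dy":0,"dz":-0.001,"rx":0,"ry":0,"rz":0,"gripper":0}

```text
t: 12.7
eef_pos: [544.4, 52.6, 85.1]
tcp_rot: [-1.572, -0.001, 0.63]
ft_force: [-3.6, -1.3, 10.9]
opening: 0.005
```

jog_arm:
  series:
    - {"dx":0,"dy":0,"dz":-0.001,"rx":0,"ry":0,"rz":0,"gripper":0}
    - {"dx":0,"dy":0,"dz":-0.001,"rx":0,"ry":0,"rz":0,"gripper":0}

```text
t: 12.9
eef_pos: [544.4, 52.6, 83.2]
tcp_rot: [-1.572, -0.001, 0.63]
ft_force: [-2.1, -1.2, 10.8]
opening: 0.005
```

jog_arm:
  series:
    - {"dx":0,"dy":0,"dz":-0.001,"rx":0,"ry":0,"rz":0,"gripper":0}
    - {"dx":0,"dy":0,"dz":-0.001,"rx":0,"ry":0,"rz":0,"gripper":0}

```text
t: 13.1
eef_pos: [544.4, 52.6, 82.5]
tcp_rot: [-1.572, -0.002, 0.631]
ft_force: [-10.7, -1.7, 39.2]
opening: 0.002
```

jog_arm:
  series:
    - {"dx":0,"dy":0,"dz":-0.001,"rx":0,"ry":0,"rz":0,"gripper":0}
    - {"dx":0,"dy":0,"dz":-0.001,"rx":0,"ry":0,"rz":0,"gripper":0}

```text
t: 13.3
eef_pos: [544.5, 52.5, 82.4]
tcp_rot: [-1.573, -0.003, 0.631]
ft_force: [-18.8, -1.9, 60.8]
opening: 0.009
```

jog_arm:
  series:
    - {"dx":0,"dy":0,"dz":0.02,"rx":0,"ry":0,"rz":0,"gripper":0}
    - {"dx":0,"dy":0,"dz":0.035,"rx":0,"ry":0,"rz":0,"gripper":0}
    - {"dx":0,"dy":0,"dz":0.04,"rx":0,"ry":0,"rz":0,"gripper":0}
    - {"dx":0,"dy":-0.035,"dz":0,"rx":0,"ry":0,"rz":-6,"gripper":0}
    - {"dx":0,"dy":-0.035,"dz":0,"rx":0,"ry":0,"rz":-6,"gripper":0}
    - {"dx":0,"dy":-0.035,"dz":0,"rx":0,"ry":0,"rz":-6,"gripper":0}
    - {"dx":0,"dy":-0.035,"dz":0,"rx":0,"ry":0,"rz":-6,"gripper":0}
    - {"dx":0,"dy":-0.03,"dz":0,"rx":0,"ry":0,"rz":-6,"gripper":0}
    - {"dx":0,"dy":0,"dz":0,"rx":0,"ry":0,"rz":-6,"gripper":0}
    - {"dx":0,"dy":0,"dz":0,"rx":0,"ry":0,"rz":0,"gripper":0}
    - {"dx":0,"dy":0,"dz":0,"rx":0,"ry":0,"rz":0,"gripper":0}

```text
t: 14.4
eef_pos: [543.9, -117.1, 173.2]
tcp_rot: [-1.571, -0.0, 0.005]
ft_force: [0.4, -0.3, -0.6]
opening: 0.006
```

Run:
```python
from h import *
st=dict(env.state()); print(st['t'],st['eef_pos'],st['tcp_rot'],st['ft_force'],st['joints'])
im=env.read_camera("wrist")[:,:,::-1].copy();cv2.imwrite("pics/w17.png",im)
c=env.read_camera("scene")[:,:,::-1];crop(c,260,120,390,230,5.5,"s17.png")
```

```text
14.4 [ 543.94903441 -117.11204719  173.20178989] [-1.57078504e+00 -2.52419873e-04  5.20825673e-03] [ 0.38649674 -0.28581846 -0.58636226] [-3.30828914e-01  4.11023983e-01  1.74813900e+00  1.12886281e-04
  9.82195095e-01 -3.36099835e-01]
```

View pics/w17.png

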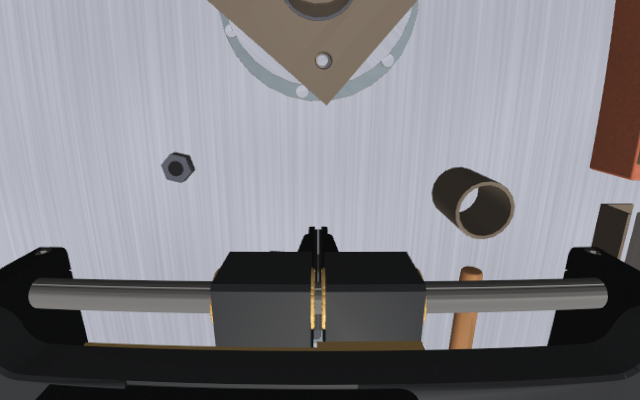

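View pics/s17.png

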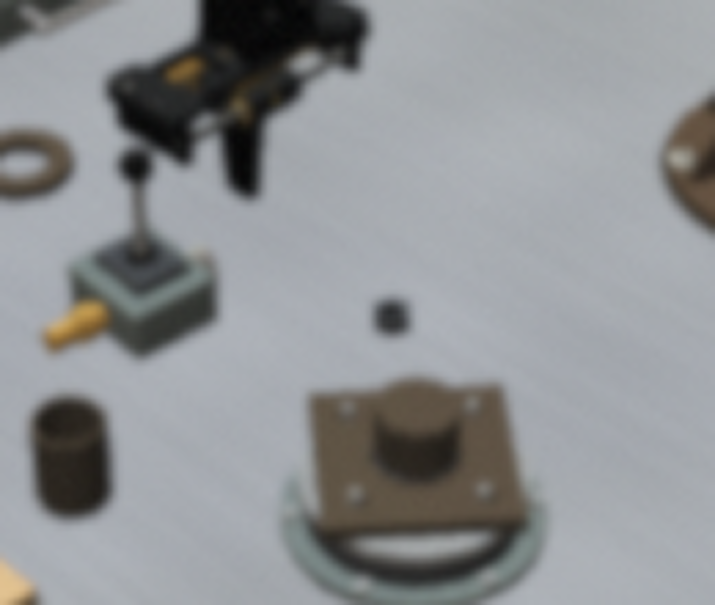

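jog_arm:
  series:
    - {"dx":-0.0032,"dy":-0.031,"dz":0,"rx":0,"ry":0,"rz":0,"gripper":0}
    - {"dx":-0.0032,"dy":-0.031,"dz":0,"rx":0,"ry":0,"rz":0,"gripper":0}
    - {"dx":-0.0032,"dy":-0.031,"dz":0,"rx":0,"ry":0,"rz":0,"gripper":0}
    - {"dx":-0.0032,"dy":-0.031,"dz":0,"rx":0,"ry":0,"rz":0,"gripper":0}
    - {"dx":-0.0032,"dy":-0.031,"dz":0,"rx":0,"ry":0,"rz":0,"gripper":0}
    - {"dx":-0.0032,"dy":-0.031,"dz":0,"rx":0,"ry":0,"rz":0,"gripper":0}
    - {"dx":0,"dy":0,"dz":0,"rx":0,"ry":0,"rz":0,"gripper":0}
    - {"dx":0,"dy":0,"dz":0,"rx":0,"ry":0,"rz":0,"gripper":0}

```text
t: 15.3
eef_pos: [524.7, -303.0, 172.9]
tcp_rot: [-1.57, 0.0, 0.003]
ft_force: [-0.2, 0.3, -0.2]
opening: 0.004
```

Run:
```python
from h import *
st=dict(env.state()); print(st['t'],st['eef_pos'],st['tcp_rot'],st['ft_force'])
im=env.read_camera("wrist")[:,:,::-1].copy();cv2.imwrite("pics/w18.png",im)
c=env.read_camera("scene")[:,:,::-1];crop(c,250,120,380,230,5.5,"s18.png")
print(proj("wrist",[[524.6,-254,142],[524.6,-254,57]],st))
print("cap 108/113", (proj("scene",[[544.5,52,108],[544.5,52,113]])-[250,120]+.5)*5.5)
```

```text
15.3 [ 524.68639868 -302.99389841  172.86990046] [-1.57037575e+00  1.83686839e-04  2.63821365e-03] [-0.22727177  0.28987821 -0.21372338]
[[315.17501876 141.22692333]
 [315.92067129 130.46501947]]
cap 108/113 [[472.12256764 407.49265519]
 [472.340475   401.95026685]]
```

View pics/w18.png

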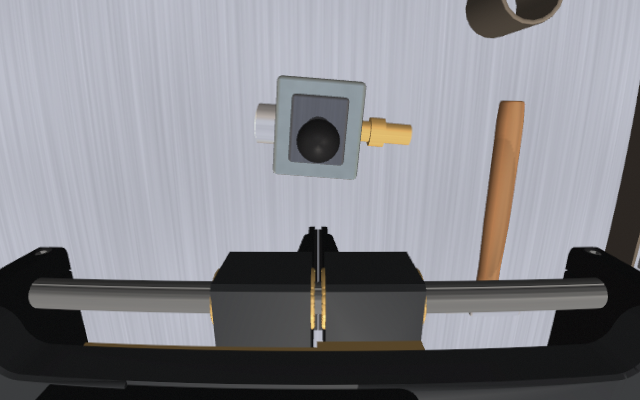

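View pics/s18.png

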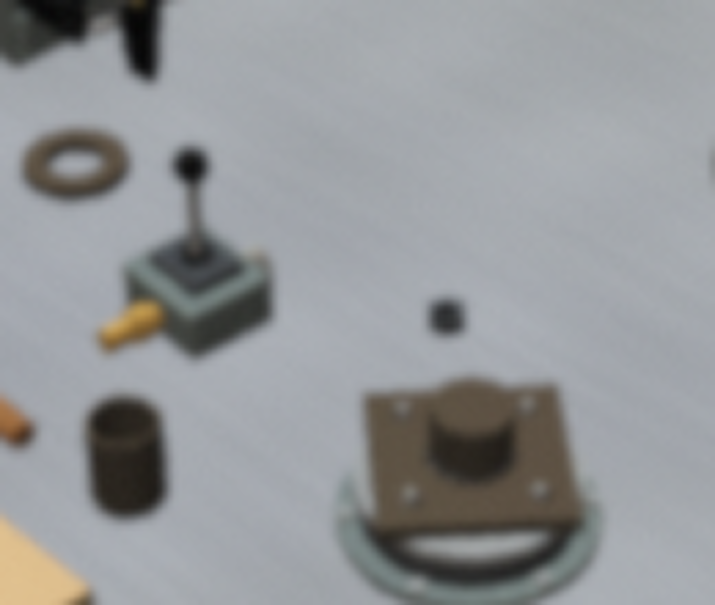

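jog_arm:
  series:
    - {"dx":0.001,"dy":0,"dz":-0.035,"rx":0,"ry":0,"rz":0,"gripper":0}
    - {"dx":0,"dy":0,"dz":-0.034,"rx":0,"ry":0,"rz":0,"gripper":0}
    - {"dx":0,"dy":0,"dz":0,"rx":0,"ry":0,"rz":0,"gripper":0}
    - {"dx":0,"dy":0.01,"dz":0,"rx":0,"ry":0,"rz":0,"gripper":0}
    - {"dx":0,"dy":0.01,"dz":0,"rx":0,"ry":0,"rz":0,"gripper":0}
    - {"dx":0,"dy":0.006,"dz":0,"rx":0,"ry":0,"rz":0,"gripper":0}
    - {"dx":0,"dy":0.006,"dz":0,"rx":0,"ry":0,"rz":0,"gripper":0}
    - {"dx":0,"dy":0,"dz":0,"rx":0,"ry":0,"rz":0,"gripper":0}

```text
t: 16.2
eef_pos: [526.1, -270.7, 104.9]
tcp_rot: [-1.572, -0.001, 0.003]
ft_force: [0.8, -1.1, -0.3]
opening: 0.006
```

Run:
```python
from h import *
st=dict(env.state()); print(st['t'],st['eef_pos'],st['tcp_rot'],st['ft_force'])
im=env.read_camera("wrist")[:,:,::-1].copy();cv2.imwrite("pics/w19.png",im)
```

```text
16.2 [ 526.09208687 -270.65540953  104.94492592] [-1.57153161e+00 -1.13711853e-03  2.95254160e-03] [ 0.8087647  -1.10883053 -0.31337056]
```

View pics/w19.png

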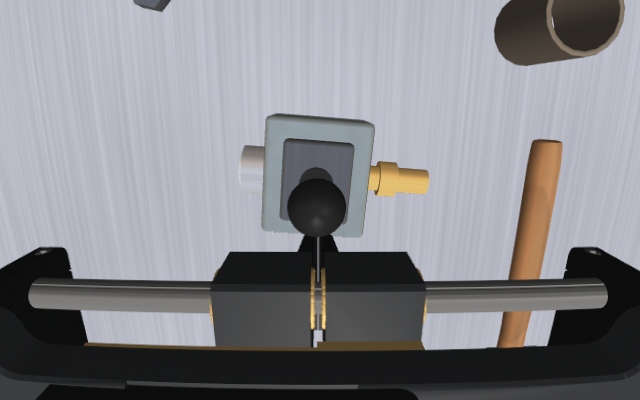

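Contact is about to happen or just made: the knob (317,207) is aligned with the finger. Push on.

jog_arm:
  series:
    - {"dx":0,"dy":0.006,"dz":0,"rx":0,"ry":0,"rz":0,"gripper":0}
    - {"dx":0,"dy":0.006,"dz":0,"rx":0,"ry":0,"rz":0,"gripper":0}
    - {"dx":0,"dy":0.005,"dz":0,"rx":0,"ry":0,"rz":0,"gripper":0}
    - {"dx":0,"dy":0.005,"dz":0,"rx":0,"ry":0,"rz":0,"gripper":0}
    - {"dx":0,"dy":0,"dz":0,"rx":0,"ry":0,"rz":0,"gripper":0}

```text
t: 16.75
eef_pos: [525.7, -248.8, 104.0]
tcp_rot: [-1.571, 0.0, 0.003]
ft_force: [-0.8, -3.0, -1.2]
opening: 0.006
```

Run:
```python
from h import *
st=dict(env.state()); print(st['t'],st['eef_pos'],st['tcp_rot'],st['ft_force'])
im=env.read_camera("wrist")[:,:,::-1].copy();cv2.imwrite("pics/w20.png",im)
for a in(0,.2,.3,.4,.5):print(a,proj("wrist",[[525.5,-254+85*np.sin(a),57+85*np.cos(a)]],st))
```

```text
16.75 [ 525.6606874  -248.81579369  103.96899112] [-1.57077388e+00  2.55339744e-04  2.58627336e-03] [-0.79653897 -3.01526186 -1.15479888]
0 [[313.89845412 266.15752815]]
0.2 [[313.9139162  233.25477578]]
0.3 [[313.95261018 215.9239769 ]]
0.4 [[314.01109141 198.58904686]]
0.5 [[314.08760897 181.69170326]]
```

View pics/w20.png

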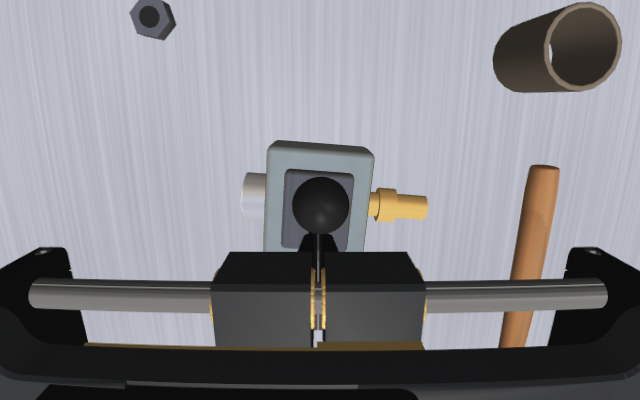

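jog_arm:
  series:
    - {"dx":0,"dy":0.004,"dz":0,"rx":0,"ry":0,"rz":0,"gripper":0}
    - {"dx":0,"dy":0,"dz":0,"rx":0,"ry":0,"rz":0,"gripper":0}
    - {"dx":0,"dy":0,"dz":0,"rx":0,"ry":0,"rz":0,"gripper":0}
    - {"dx":0,"dy":0,"dz":0,"rx":0,"ry":0,"rz":0,"gripper":0}
    - {"dx":0,"dy":0,"dz":0,"rx":0,"ry":0,"rz":0,"gripper":0}
    - {"dx":0,"dy":0,"dz":0,"rx":0,"ry":0,"rz":0,"gripper":0}
    - {"dx":0,"dy":0,"dz":0,"rx":0,"ry":0,"rz":0,"gripper":0}
    - {"dx":0,"dy":0,"dz":0,"rx":0,"ry":0,"rz":0,"gripper":0}
    - {"dx":0,"dy":0,"dz":0,"rx":0,"ry":0,"rz":0,"gripper":0}
    - {"dx":0,"dy":0,"dz":0,"rx":0,"ry":0,"rz":0,"gripper":0}
    - {"dx":0,"dy":0,"dz":0,"rx":0,"ry":0,"rz":0,"gripper":0}
    - {"dx":0,"dy":0,"dz":0,"rx":0,"ry":0,"rz":0,"gripper":0}

```text
t: 18.0
eef_pos: [525.7, -245.3, 104.0]
tcp_rot: [-1.571, -0.0, 0.002]
ft_force: [0.7, -3.4, -2.2]
opening: 0.009
```

Run:
```python
from h import *
st=dict(env.state()); print(st['t'],st['eef_pos'],st['ft_force'])
c=env.read_camera("scene")[:,:,::-1];crop(c,250,120,380,230,5.5,"s21.png")
im=env.read_camera("wrist")[:,:,::-1].copy();cv2.imwrite("pics/w21.png",im)
for a in(.3,.4,.5):print(a,proj("wrist",[[525.5,-254+85*np.sin(a),57+85*np.cos(a)]],st))
```

```text
18.0 [ 525.70736966 -245.32441306  104.04115147] [ 0.69276377 -3.42878026 -2.15365582]
0.3 [[313.86158427 222.62002337]]
0.4 [[313.90895807 205.36285549]]
0.5 [[313.97491355 188.5005744 ]]
```

View pics/s21.png

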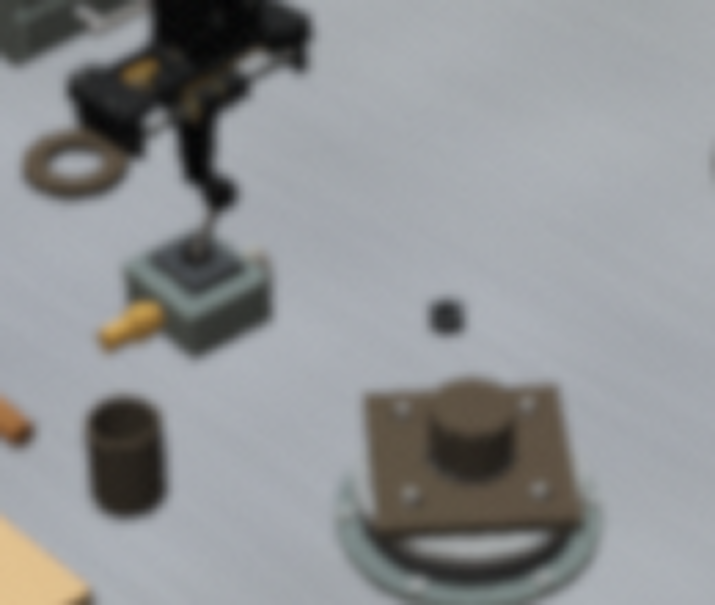

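View pics/w21.png

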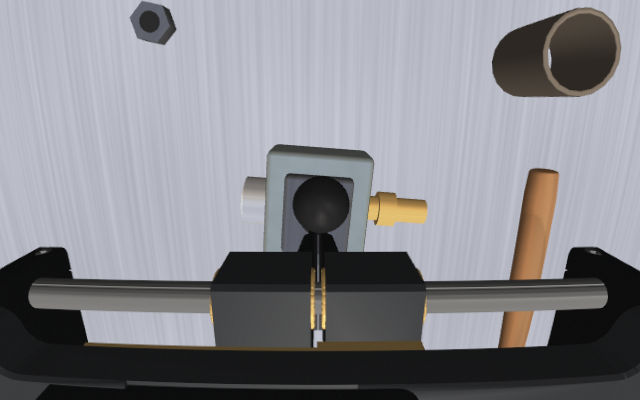

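jog_arm:
  series:
    - {"dx":0,"dy":-0.006,"dz":0,"rx":0,"ry":0,"rz":0,"gripper":0}
    - {"dx":0,"dy":-0.006,"dz":0,"rx":0,"ry":0,"rz":0,"gripper":0}
    - {"dx":0,"dy":-0.006,"dz":0,"rx":0,"ry":0,"rz":0,"gripper":0}
    - {"dx":0,"dy":-0.006,"dz":0,"rx":0,"ry":0,"rz":0,"gripper":0}
    - {"dx":0,"dy":-0.006,"dz":0,"rx":0,"ry":0,"rz":0,"gripper":0}
    - {"dx":0,"dy":-0.006,"dz":0,"rx":0,"ry":0,"rz":0,"gripper":0}
    - {"dx":0,"dy":-0.012,"dz":0,"rx":0,"ry":0,"rz":0,"gripper":0}
    - {"dx":0,"dy":-0.015,"dz":0,"rx":0,"ry":0,"rz":0,"gripper":0}
    - {"dx":0,"dy":0,"dz":0.03,"rx":0,"ry":0,"rz":0,"gripper":0}
    - {"dx":0,"dy":0,"dz":0.04,"rx":0,"ry":0,"rz":0,"gripper":0}
    - {"dx":0,"dy":0,"dz":0,"rx":0,"ry":0,"rz":0,"gripper":0}
    - {"dx":0,"dy":0,"dz":0,"rx":0,"ry":0,"rz":0,"gripper":0}

```text
t: 19.3
eef_pos: [525.8, -309.3, 174.7]
tcp_rot: [-1.572, -0.001, 0.002]
ft_force: [0.4, -0.6, -0.8]
opening: 0.0
```

Run:
```python
from h import *
st=dict(env.state()); print(st['t'],st['eef_pos'],st['ft_force'])
c=env.read_camera("scene")[:,:,::-1];crop(c,250,120,380,230,5.5,"s22.png")
t=env.read_camera("top")[:,:,::-1];crop(t,265,130,445,275,4.2,"t22.png")
im=env.read_camera("wrist")[:,:,::-1].copy();cv2.imwrite("pics/w22.png",im)
for a in(-.1,0,.1):print(a,proj("wrist",[[525.5,-254+85*np.sin(a),57+85*np.cos(a)]],st))
```

```text
19.3 [ 525.84101221 -309.2666678   174.7020996 ] [ 0.37383912 -0.55390042 -0.8395017 ]
-0.1 [[314.65495258 144.17589561]]
0 [[314.64098351 131.1431354 ]]
0.1 [[314.63736418 117.7760415 ]]
```

View pics/s22.png

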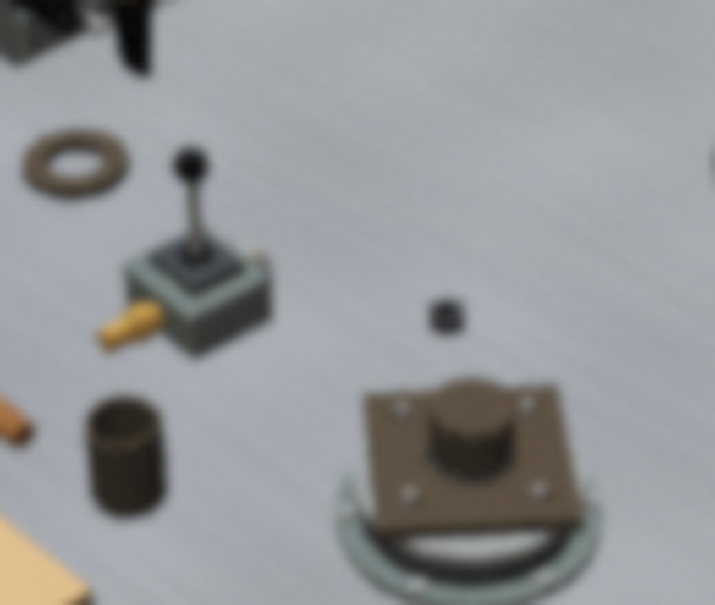

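View pics/t22.png

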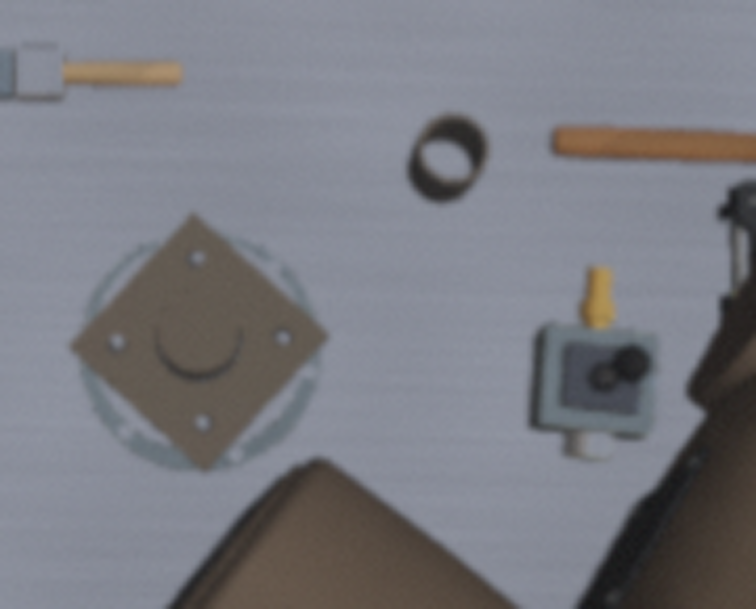

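View pics/w22.png

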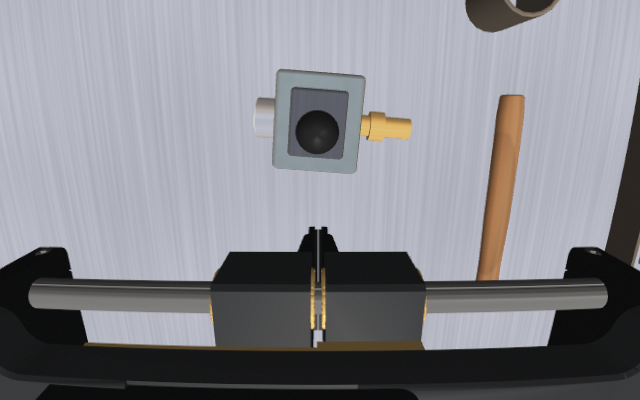

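```bash
python3 -c "
from cell import env
print(env.job_done(), env.state()['t'])"
```

```text
the job is handed in; nothing more can be done
the job is handed in; nothing more can be done
```

The flange is on its studs and pressed home, and the lever was tipped, held and released. I handed the job in at about 19.5 s; no verdict was reported.

- **Flange:** I pushed it about 24° anticlockwise by a corner with the closed fingers, until it dropped onto the studs and would turn no further. Then I pressed on the cap. It slid down at about 11 N and came to a hard stop at 61 N. Afterwards all four studs showed in the holes, and in the scene camera the cap was at about its seated height of 108 mm.
- **Lever:** I tipped it towards the positioner to about 0.4 rad by the wrist camera, at about 3.4 N, and held it for over 1 s. I then eased it back. Its knob was at the upright position in the last picture, and the arm was clear with no force on it.
- **Bystanders:** I touched none of them, and the ones in the last pictures had not visibly moved.

**What disagreed:** The real fingertips sit about 26 mm behind the reported TCP, not 11 mm ahead of it as stated. Because of this:

- My first try, gripping the stub, only rubbed on the cap's top edge with about 20 N and turned the flange about 1°.
- My first corner push passed above the plate without touching it.

I found the offset in the scene camera, and the contact with the cap confirmed it.

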